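# Load the slide scanner's carriage from the drying hooks

### The arm

A 6-joint arm with a two-finger parallel gripper is mounted at the origin on the work surface. World frame = base frame: x ahead of the robot, y to its left, z up, the work surface at z = 0. Lengths are in mm, angles in rad, forces in N, time in s.
With the tool pointing down it reaches from about 350 to 775 mm from the base axis. Payload 7.3 kg.
Tool frame: the origin (TCP) lies midway between the tips of the shut fingers; the grasp point (between the pads) lies 19 mm behind it (bot.grip_depth is the distance from the TCP to the grasp point, in mm); z points along the fingers, x is the direction in which the jaws open and shut, and the axes are right-handed (so a half turn about z gives the same grasp; the last joint's range is limited). The gripper opens to 92 mm and grips with 3 to 60 N. Pads are 19 mm wide; open, the fingers measure 130 mm over their backs; the gripper's body (75 mm by 190 mm) begins 47 mm behind the grasp point.
Start: joints at [1.042, 0.342, 1.524, -0, 1.275, -0.146], TCP at [196.086, 487.03, 193.141] pointing down, gripper open.
Joint ranges: [-2.53, 2.53], [-0.77, 2.02], [0.04, 2.7], [-1, 4.14], [0.28, 2.66], [-3.11, 3.11]. Speed limits (rad/s): [2.57, 2.57, 3.14, 3.14, 3.14, 3.14].

### API

Orientations are given as [roll, pitch, yaw] about the fixed x, y, z axes, in that order (R = Rz(yaw) Ry(pitch) Rx(roll)).
In Python, from plant import bot gives the robot as it stands. The module is installed in compiled form; this text tells all that it offers.
- The arm moves only by the shell command python3 -m inch 'ROWS'. ROWS is JSON, a list that holds one entry, the list of rows, each a list of 7 numbers: the shift along the tool's x, y, z each as a share of 0.2 m, from -1 to 1, then the turn, a rotation vector about the tool's x, y, z each as a share of 45 degrees, from -1 to 1, then the closure, from -1 (fully open) to 1 (shut), so that 0 is half open. A call has exactly 10 rows; each row is the pose to reach, as a shift and turn from the pose commanded when the call began, along the tool's axes at that moment; what a row does not reach only later rows make up. A row lasts 1/8 s, in which the tool goes at most 62.5 mm and 10.7 degrees, less where a joint would pass 70% of its speed; a pose out of reach is approached as far as the arm can. A call with a number of a shift or a turn outside -1 to 1 is refused whole. A call with a gripper value outside its range is refused whole. The fingers move at their own pace and stop on an object; the grip force is fixed at half the most. Time passes only in rows, so rows that repeat a pose let the fingers close, or fill a call up. It gives the time, the measured TCP pose, the force and the opening at its end, in the units of the state.
- bot.get_obs(): the state, without advancing time (a new reading comes with each control period).
- bot.capture(name): name is "scene" or "top"; returns the picture (400x640x3 uint8, red, green, blue); there is no depth.
- bot.camera_params(name): a dict with "fx", "fy", "cx", "cy" (pixels), "R" (3x3) and "t" (3): a world point X has camera coordinates R X + t. Camera axes: x right, y down, z forward; pixel columns grow to the right and rows downward; lengths in mm; the calibration is good to about 2 mm. A picture is of the moment at which its call begins. camera_params takes no time and is no camera call.
- bot.close_job(): hands the job in, once; it reports no verdict.
The state is a dict: "time": time; "joint_positions": joint angles; "dq": joint speeds; "tau": joint torques, N m; "tool_pos": TCP position; "tcp_rot": TCP orientation; "contact_force": force on the tool from outside, world axes, zero at the start; "moment": the same for the moment, N m; "grip_width": finger opening in mm.
Only numpy, scipy, OpenCV 4.12 (cv2) and the standard library are available. Lean on these libraries where they do the work, as an engineer would, in place of code of your own. Each camera call takes 0.05 s, during which the arm holds its last target.

### The job

Load the slide scanner: put the red travel block, which is in the carriage's way, into the grey tray, lift every slide cassette off its drying hook, and put it into the carriage bay with marks of its own colour, pressing each one down until it is fully home. Only when all the cassettes are home, wind the handwheel clockwise until the carriage touches its stop. Leave everything else on the bench where it is.

Things in the scene. Friction and masses are not known exactly. Their poses are not given: they have to be found in the camera images.
- cassette_blue: blue slide cassette, upright plate 14 (x) x 56 (y) x 150 tall, 0.09 kg, symmetric; origin = centre of its underside (foot). Slab to z=74; window through it (along x), 32 wide, z=74 to a V-notch peaking at z=118; above it a grip tab up to z=150, 14 x 50. Starts hanging: a hook of the stand passes through the window, the notch rests on it. Goes into the bay with blue marks. May be absent
- cassette_yellow: yellow slide cassette, upright plate 14 (x) x 56 (y) x 150 tall, 0.09 kg, symmetric; origin = centre of its underside (foot). Slab to z=74; window through it (along x), 32 wide, z=74 to a V-notch peaking at z=118; above it a grip tab up to z=150, 14 x 50. Starts hanging: a hook of the stand passes through the window, the notch rests on it. Goes into the bay with yellow marks. May be absent
- cassette_green: green slide cassette, upright plate 14 (x) x 56 (y) x 150 tall, 0.09 kg, symmetric; origin = centre of its underside (foot). Slab to z=74; window through it (along x), 32 wide, z=74 to a V-notch peaking at z=118; above it a grip tab up to z=150, 14 x 50. Starts hanging: a hook of the stand passes through the window, the notch rests on it. Goes into the bay with green marks. May be absent
- bay_blue (a point): centre of the mouth (top face) of the bay with blue marks in the carriage. The bay is a vertical slot 60 (point x) x 18 (point y), with 4 mm chamfers, so the cassette's 56 mm width lies along the carriage's x. z up. Cassette foot: 43 mm below the mouth when merely set down, 53 mm below when fully home
- seat_blue (a joint): stiff seat at the bottom of the blue bay, m: 0 = up, 0.010 = pressed fully home. Takes about 5 N on top of the weight to move and stays where it is pushed
- bay_yellow (a point): centre of the mouth (top face) of the bay with yellow marks in the carriage. The bay is a vertical slot 60 (point x) x 18 (point y), with 4 mm chamfers, so the cassette's 56 mm width lies along the carriage's x. z up. Cassette foot: 43 mm below the mouth when merely set down, 53 mm below when fully home
- seat_yellow (a joint): stiff seat at the bottom of the yellow bay, m: 0 = up, 0.010 = pressed fully home. Takes about 5 N on top of the weight to move and stays where it is pushed
- bay_green (a point): centre of the mouth (top face) of the bay with green marks in the carriage. The bay is a vertical slot 60 (point x) x 18 (point y), with 4 mm chamfers, so the cassette's 56 mm width lies along the carriage's x. z up. Cassette foot: 43 mm below the mouth when merely set down, 53 mm below when fully home
- seat_green (a joint): stiff seat at the bottom of the green bay, m: 0 = up, 0.010 = pressed fully home. Takes about 5 N on top of the weight to move and stays where it is pushed
- stand: drying stand, fixed: grey base 150 x 300 x 12, two posts at y=+-135, steel bar along y at height 156. Hooks at y=-85, 0, 85: round arms 8 thick along the stand's -x, with a dip at x=-45 (top at height 160), where cassettes hang, and an upturned tip at x=-78 (top at height 172). Origin = bench level under the bar's middle
- stage: scanner loading stage, fixed: white deck 210 x 220, top at z=20; dark stop 20 thick, 100 wide, up to z=80, at its far side (+x); white gearbox with the handwheel at its -y side. Origin at bench level in the deck; the carriage travels along +x to the stop
- carriage (a joint): travel of the aluminium carriage (90 x 180 x 55, underside at z=26, top at z=81, three bays 62 apart along y) along the stage's +x, m: 0 = out, 0.060 = touching the stop. Driven by the handwheel at 7.63 mm per radian
- wheel (a joint): angle of the handwheel, rad; grows clockwise seen from above, 0 to 7.86 (carriage at the stop)
- wheel_hub (a point): on the handwheel's vertical axis, at the height of point crank_grip. Black disc of radius 52, top face 66 above the bench, on the gearbox
- crank_grip (a point): grip point on the orange crank handle, an upright freely revolving knob 20 in diameter, from 68 to 118 above the bench, 40 from the wheel's axis; this point is at height 98
- block: red travel block, 0.14 kg: base 42 (x) x 64 (y) x 45 tall with a grip fin 20 (x) x 40 (y) on top up to z=85; origin = centre of its underside. Starts on the deck in the gap between carriage and stop, where it blocks the carriage
- block_mid (a point): a point on the red block's axis, 35 above its underside
- tray: grey open tray on the right, 150 (x) x 155 (y), walls 4 thick and 40 high, floor 4 thick; origin = centre of its underside; fixed
- oil_bottle: bystander: small amber bottle, radius 22, height 95, origin under it
- specimen_jar: bystander: clear jar, radius 30, height 70, origin under it
- beaker: bystander: open glass beaker, radius 35, height 85, origin under it
- slide_box: bystander: blue flat box 90 x 100 x 35, origin under it
- mouse: bystander: black computer mouse 100 x 58 x 24, origin under it
Mind the look-alikes: they are no part of the job. Several things have the shape of the block; the one meant has the colours described above.

How it is judged:
By the outcome, as a careful person would: the job done as asked, in the order asked, and still so for the second after the job is handed in, with the robot touching nothing.
Of cassette_blue, cassette_yellow, cassette_green only 2 to 3 are there at a start; the rules pass over those that are not, and their reading is None.
At some moment in a run one of block may be knocked a few centimetres aside while the robot is not near it.
Once in a run the grip may slacken for a moment while it holds something.
It also fails if it takes over 210 s, if anything falls off the work surface, if the arm or the gripper's body presses on something with over 40 N, if the wrist force passes 120 N, or if a joint passes its speed limit or range.

## Working session

There is one attempt and no reset: what is moved stays moved. The work goes in short steps, Python scripts to look and compute and a shell command to move; the robot and the scene stay as the last step left them, time stands still between calls to the robot, and variables do not carry over. Pictures are saved under pics/ and viewed, and the job is handed in when it is done.

```bash
mkdir -p pics; ls; python3 - <<'E'
from plant import bot
import cv2,numpy as np
for n in("scene","top"):
    im=bot.capture(n); cv2.imwrite(f"pics/{n}0.png",im[:,:,::-1])
    p=bot.camera_params(n); print(n,{k:np.round(v,4).tolist() for k,v in p.items()})
o=bot.get_obs(); print({k:np.round(v,3).tolist() for k,v in o.items()}, bot.grip_depth)
E
```

```text
pics
scene {'fx': 520.4581, 'fy': 520.4581, 'cx': 314.9447, 'cy': 198.3381, 'R': [[-0.1715, 0.9851, -0.0113], [0.6625, 0.1068, -0.7414], [-0.7292, -0.1346, -0.671]], 't': [141.7828, -296.7223, 1874.6022]}
top {'fx': 428.2368, 'fy': 428.2368, 'cx': 319.1605, 'cy': 199.3797, 'R': [[-0.0614, -0.9981, -0.0033], [-0.974, 0.0607, -0.2181], [0.2179, -0.0101, -0.9759]], 't': [-35.2497, 559.9059, 1275.0332]}
{'time': 0.1, 'joint_positions': [1.042, 0.343, 1.525, 0.0, 1.275, -0.146], 'dq': [0.0, -0.001, -0.002, 0.001, 0.0, -0.001], 'tau': [0.001, -43.2, -24.469, 0.072, 0.053, -0.0], 'tool_pos': [195.863, 486.663, 192.508], 'tcp_rot': [-3.141, 0.001, 1.188], 'contact_force': [0.443, 0.315, 0.747], 'moment': [-0.027, -0.028, 0.03], 'grip_width': 92.088} 18.8
```

View pics/scene0.png

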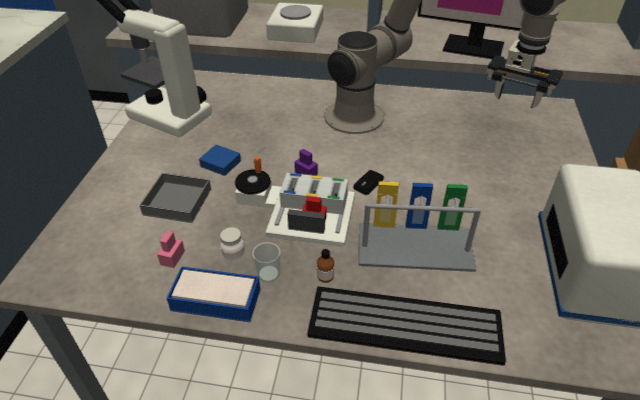

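View pics/top0.png

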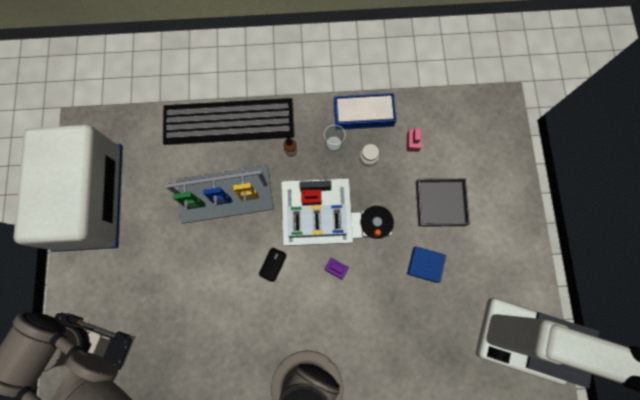

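The scene view shows the stage at about (315,205), with the red block at (314,205) between carriage and stop. Yellow, blue and green cassettes hang on the stand at x≈387, 420 and 454. The tray is at (176,197) and the crank at (257,165). The pink and purple blocks are look-alikes. I'll zoom in next.

```bash
python3 - <<'E'
import cv2
s=cv2.imread("pics/scene0.png");t=cv2.imread("pics/top0.png")
cv2.imwrite("pics/z1.png",cv2.resize(s[140:270,220:350],None,fx=4.5,fy=4.5,interpolation=cv2.INTER_CUBIC))
cv2.imwrite("pics/z2.png",cv2.resize(s[165:275,345:485],None,fx=5,fy=5,interpolation=cv2.INTER_CUBIC))
cv2.imwrite("pics/z3.png",cv2.resize(t[165:255,270:400],None,fx=6,fy=6,interpolation=cv2.INTER_CUBIC))
cv2.imwrite("pics/z4.png",cv2.resize(t[160:230,155:285],None,fx=6,fy=6,interpolation=cv2.INTER_CUBIC))
E
```

```text
(no output)
```

View pics/z1.png

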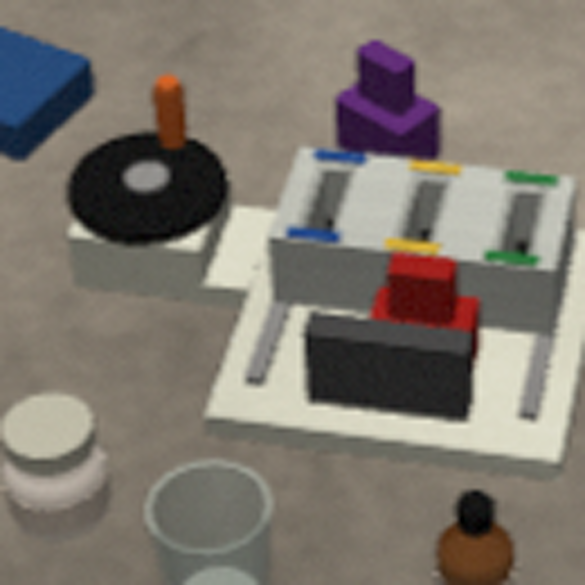

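View pics/z2.png

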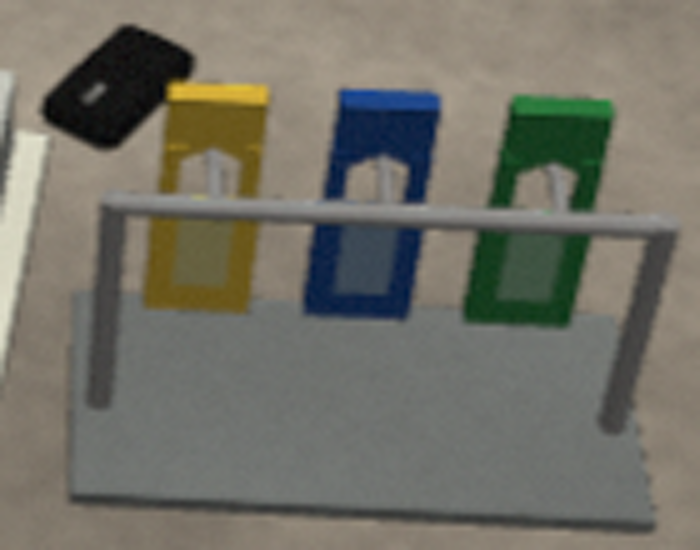

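View pics/z3.png

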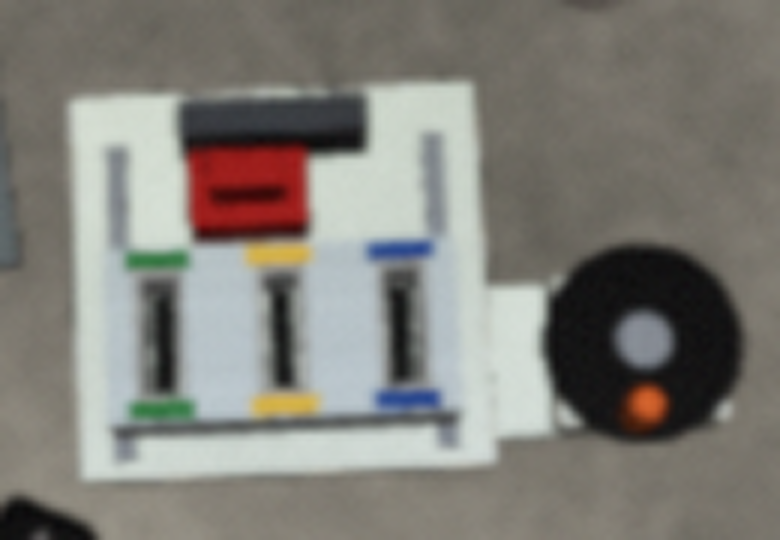

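View pics/z4.png

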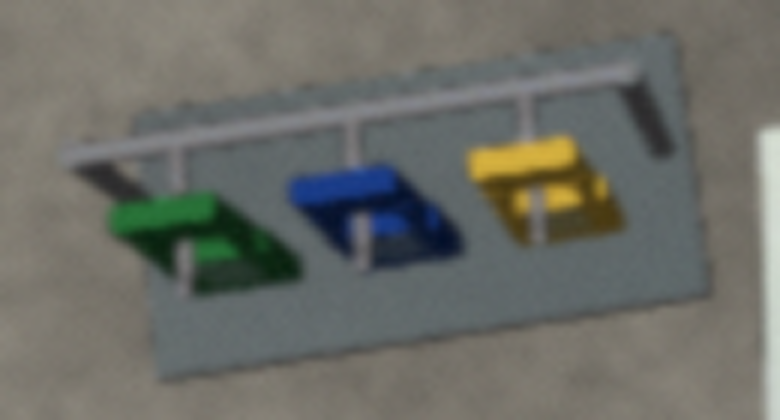

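```bash
cat > h.py <<'E'
import numpy as np, cv2
from plant import bot
def P(n): return {k:np.array(v) for k,v in bot.camera_params(n).items()}
C={n:P(n) for n in("scene","top")}
def ray(n,u,v):
    p=C[n]; d=p["R"].T@np.array([(u-p["cx"])/p["fx"],(v-p["cy"])/p["fy"],1.]); return -p["R"].T@p["t"],d/np.linalg.norm(d)
def onz(n,u,v,z):
    o,d=ray(n,u,v); return o+d*(z-o[2])/d[2]
def two(us,vs,ut,vt):
    A=np.zeros((3,3));b=np.zeros(3)
    o=[ray("scene",us,vs),ray("top",ut,vt)]
    for c,d in o:
        M=np.eye(3)-np.outer(d,d);A+=M;b+=M@c
    x=np.linalg.solve(A,b); return x,[np.linalg.norm((np.eye(3)-np.outer(d,d))@(x-c)) for c,d in o]
def proj(n,X):
    p=C[n]; c=p["R"]@np.array(X,float)+p["t"]; return np.array([p["fx"]*c[0]/c[2]+p["cx"],p["fy"]*c[1]/c[2]+p["cy"]])
def mask(im,lo,hi):
    return cv2.inRange(cv2.cvtColor(im,cv2.COLOR_RGB2HSV),np.array(lo),np.array(hi))
HS={"red":((0,150,90),(8,255,255)),"yel":((19,130,150),(28,255,255)),"blu":((108,150,80),(122,255,255)),"grn":((55,130,70),(80,255,255)),"org":((5,180,120),(15,255,255))}
def blobs(im,c,roi=None,amin=6):
    m=mask(im,*HS[c])
    if roi: 
        k=np.zeros_like(m); k[roi[1]:roi[3],roi[0]:roi[2]]=1; m=m*k
    n,l,s,ce=cv2.connectedComponentsWithStats(m)
    return [(s[i].tolist(),np.round(ce[i],2).tolist()) for i in range(1,n) if s[i][4]>=amin]
E
python3 - <<'E'
from h import *
s=cv2.imread("pics/scene0.png")[:,:,::-1].copy();t=cv2.imread("pics/top0.png")[:,:,::-1].copy()
for n,im,z in(("top",t,(280,170,400,250)),("scene",s,(220,140,350,240))):
    for c in("grn","yel","blu","red","org"):
        for b in blobs(im,c,z): print(n,c,b,np.round(onz(n,*b[1],81)[:2],1))
for n,im,z in(("top",t,(155,160,285,230)),("scene",s,(345,165,485,275))):
    for c in("grn","yel","blu"):
        for b in blobs(im,c,z): print(n,c,b,np.round(onz(n,*b[1],192)[:2],1))
E
```

```text
top grn ([292, 208, 8, 1, 8], [295.5, 208.0]) [529.9   4.4]
top grn ([293, 233, 8, 1, 8], [296.5, 233.0]) [452.7   5.2]
top yel ([312, 206, 9, 3, 25], [315.72, 206.92]) [529.4 -57.6]
top yel ([313, 231, 9, 3, 24], [317.0, 231.96]) [452.  -56.9]
top blu ([333, 206, 8, 1, 8], [336.5, 206.0]) [ 528.3 -121.3]
top blu ([334, 231, 8, 1, 8], [337.5, 231.0]) [ 451.1 -118.9]
top red ([302, 190, 19, 13, 223], [310.85, 195.91]) [564.9 -44.7]
top org ([375, 230, 6, 5, 26], [377.5, 232.0]) [ 440.6 -239.4]
scene grn ([333, 178, 10, 2, 10], [337.5, 178.9]) [454.4   1.6]
scene grn ([328, 196, 11, 2, 16], [333.31, 196.44]) [530.5   0.7]
scene yel ([312, 176, 10, 3, 20], [316.5, 176.8]) [454.6 -59.3]
scene yel ([306, 193, 11, 4, 27], [311.11, 194.3]) [531.5 -61.3]
scene blu ([291, 174, 10, 2, 12], [296.0, 174.25]) [ 452.6 -119.9]
scene blu ([284, 191, 11, 2, 16], [289.31, 191.44]) [ 529.4 -123.4]
scene red ([306, 196, 15, 7, 70], [313.26, 198.96]) [549.5 -52. ]
scene red ([303, 204, 11, 8, 34], [305.85, 208.15]) [588.9 -65.3]
scene red ([315, 206, 11, 8, 45], [322.04, 209.67]) [587.8 -21.4]
scene org ([255, 157, 5, 4, 16], [256.75, 158.62]) [ 398.9 -251. ]
top grn ([174, 193, 17, 6, 71], [181.76, 195.15]) [563.8 317.4]
top grn ([188, 200, 7, 4, 20], [190.45, 201.3]) [544.5 292.9]
top yel ([233, 183, 18, 7, 79], [241.48, 185.86]) [580.4 148.7]
top yel ([246, 191, 5, 4, 17], [247.71, 192.41]) [560.2 131.6]
top yel ([241, 192, 2, 3, 6], [241.5, 193.0]) [559.6 149.1]
top blu ([204, 188, 17, 7, 74], [211.84, 190.64]) [571.7 232.6]
top blu ([217, 195, 6, 4, 22], [219.32, 196.64]) [552.9 211.7]
scene grn ([447, 185, 20, 4, 64], [457.45, 186.19]) [566.4 315.5]
scene grn ([445, 195, 4, 3, 7], [446.43, 196.14]) [608.2 288.2]
scene yel ([379, 182, 20, 4, 66], [389.05, 183.23]) [581.9 147.7]
scene blu ([413, 183, 20, 4, 68], [421.76, 184.71]) [574.7 228.3]
```

```bash
python3 - <<'E'
import cv2,numpy as np
s=cv2.imread("pics/scene0.png");t=cv2.imread("pics/top0.png")
a=cv2.resize(s[190:220,295:335],None,fx=10,fy=10,interpolation=cv2.INTER_NEAREST)
b=cv2.resize(t[180:210,290:330],None,fx=10,fy=10,interpolation=cv2.INTER_NEAREST)
cv2.imwrite("pics/z5.png",np.hstack([a,b]))
a=cv2.resize(s[145:210,225:285],None,fx=6,fy=6,interpolation=cv2.INTER_CUBIC)
b=cv2.resize(t[195:260,345:405],None,fx=6,fy=6,interpolation=cv2.INTER_CUBIC)
cv2.imwrite("pics/z6.png",np.hstack([a,b]))
a=cv2.resize(s[165:225,135:220],None,fx=4.5,fy=4.5,interpolation=cv2.INTER_CUBIC)
b=cv2.resize(t[170:230,400:485],None,fx=4.5,fy=4.5,interpolation=cv2.INTER_CUBIC)
cv2.imwrite("pics/z7.png",np.hstack([a,b]))
E
```

```text
(no output)
```

View pics/z5.png

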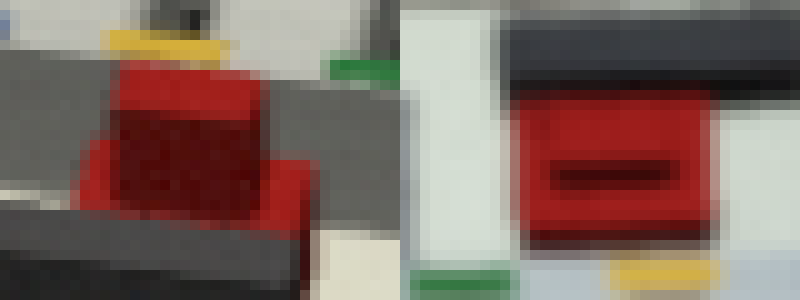

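View pics/z6.png

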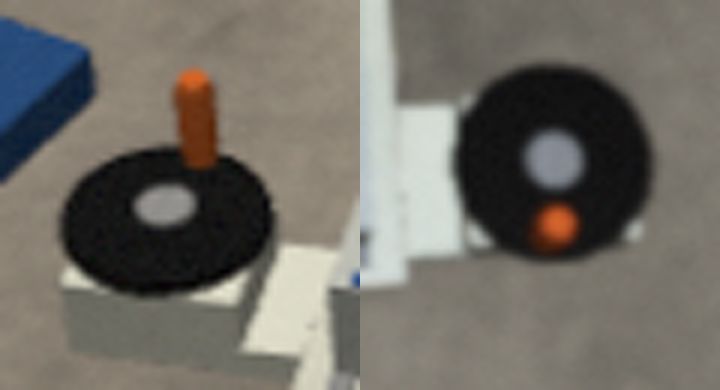

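View pics/z7.png

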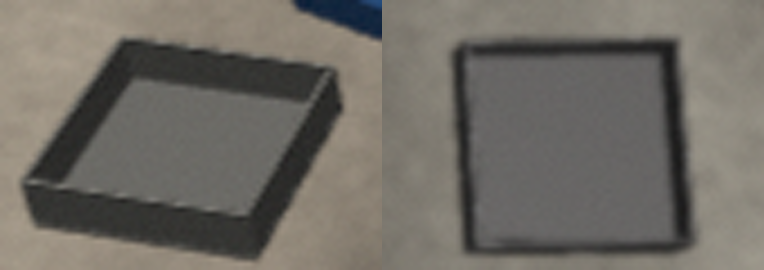

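```bash
python3 - <<'E'
from h import *
r=lambda x:np.round(x,1).tolist()
print("fin top scene",r(onz("scene",313.26,198.96,105)),"fin face top",r(onz("top",310.75,197,85)))
print("fin base top L/R top-view",r(onz("top",301.3,201.5,65)),r(onz("top",321,201.5,65)))
print("strip ends",r(onz("top",304.5,197.2,85)),r(onz("top",317,197,85)))
s=cv2.imread("pics/scene0.png")[:,:,::-1].copy();t=cv2.imread("pics/top0.png")[:,:,::-1].copy()
# hub grey centre
print("hub scene",r(onz("scene",225+165/6-.5,145+205/6-.5,68)),"hub top",r(onz("top",345+(555-360)/6-.5,195+160/6-.5,68)))
# black disc
print("disc top",r(onz("top",345+(555-360)/6-.5,195+162/6-.5,66)))
# knob top
print("knob top",r(onz("top",345+(559-360)/6-.5,195+223/6-.5,118)),"scene",r(onz("scene",225+194/6-.5,145+74/6-.5,118)))
# tray
for q in((455,48),(678,40),(692,245),(465,252)): print("tray top",r(onz("top",400+(q[0]-382)/4.5-.5,170+q[1]/4.5-.5,40)))
for q in((25,182),(125,40),(338,72),(250,215)): print("tray sc",r(onz("scene",135+q[0]/4.5-.5,165+q[1]/4.5-.5,40)))
E
```

```text
fin top scene [575.5, -47.1, 105.0] fin face top [560.5, -44.2, 85.0]
fin base top L/R top-view [552.6, -13.9, 65.0] [548.8, -75.0, 65.0]
strip ends [561.1, -25.0, 85.0] [559.3, -63.4, 85.0]
hub scene [477.3, -246.0, 68.0] hub top [475.8, -242.7, 68.0]
disc top [475.1, -242.9, 66.0]
knob top [436.5, -234.7, 118.0] scene [436.6, -237.6, 118.0]
tray top [605.2, -382.6, 40.0]
tray top [601.2, -541.6, 40.0]
tray top [453.9, -531.3, 40.0]
tray top [458.7, -373.3, 40.0]
tray sc [608.3, -541.4, 40.0]
tray sc [464.3, -533.4, 40.0]
tray sc [473.6, -380.2, 40.0]
tray sc [614.3, -390.3, 40.0]
```

```bash
cat > plan.py <<'E'
import sys,numpy as np
from scipy.spatial.transform import Rotation as Ro
from plant import bot
def plan(x,y,z,yaw,o=None):
    o=o or bot.get_obs(); R=Ro.from_euler("xyz",o["tcp_rot"]); p=np.array(o["tool_pos"])
    d=R.inv().apply(np.array([x,y,z])-p)/200; T=Ro.from_euler("xyz",[np.pi,0,yaw]); w=(R.inv()*T).as_rotvec()/(np.pi/4)
    return d,w
if __name__=="__main__":
    o=bot.get_obs(); print("t %.2f"%o["time"],"tcp",np.round(o["tool_pos"],1),"rpy",np.round(o["tcp_rot"],3),"F",np.round(o["contact_force"],1),"w",np.round(o["grip_width"],1))
    a=list(map(float,sys.argv[1:]))
    for i in range(0,len(a),4):
        d,w=plan(*a[i:i+4],o); m=max(1,np.abs(d).max(),np.abs(w).max()); print("shift",np.round(d,4),"turn",np.round(w,4),"over",round(m,2))
E
python3 plan.py 380 230 240 1.37   410 150 240 1.45  572 -45.5 180 1.55
```

```text
t 0.10 tcp [195.9 486.7 192.5] rpy [-3.141e+00  1.000e-03  1.188e+00] F [0.4 0.3 0.7] w 92.1
shift [-0.8468  1.3334 -0.2366] turn [-0.0004  0.0017 -0.2318] over 1.33
shift [-1.1618  1.6219 -0.2363] turn [-0.0005  0.0017 -0.3336] over 1.62
shift [-1.7656  2.7385  0.0643] turn [-0.0006  0.0016 -0.4609] over 2.74
```

```bash
python3 -m inch '[[[-0.16,0.25,-0.1,0,0,-0.1,-1],[-0.32,0.5,-0.2,0,0,-0.2,-1],[-0.48,0.75,-0.24,0,0,-0.3,-1],[-0.64,1,-0.24,0,0,-0.46,-1],[-0.64,1,-0.24,0,0,-0.46,-1],[-0.64,1,-0.24,0,0,-0.46,-1],[-0.64,1,-0.24,0,0,-0.46,-1],[-0.64,1,-0.24,0,0,-0.46,-1],[-0.64,1,-0.24,0,0,-0.46,-1],[-0.64,1,-0.24,0,0,-0.46,-1]]]'; python3 plan.py 572 -45.5 180 1.55
```

```text
time: 1.35
tool_pos: [333.6, 293.9, 241.1]
tcp_rot: [-3.142, -0.0, 1.55]
contact_force: [-0.7, 0.6, -0.3]
grip_width: 91.7
t 1.35 tcp [333.6 293.9 241.1] rpy [-3.142 -0.     1.55 ] F [-0.7  0.6 -0.3] w 91.7
shift [-1.6718  1.2272  0.3055] turn [-0. -0.  0.] over 1.67
```

```bash
python3 -m inch '[[[-0.25,0.15,0,0,0,0,-1],[-0.5,0.3,0,0,0,0,-1],[-0.75,0.45,0,0,0,0,-1],[-0.95,0.7,0,0,0,0,-1],[-0.95,0.9,0,0,0,0,-1],[-0.95,0.9,0,0,0,0,-1],[-0.95,0.9,0,0,0,0,-1],[-0.95,0.9,0,0,0,0,-1],[-0.95,0.9,0,0,0,0,-1],[-0.95,0.9,0,0,0,0,-1]]]'; python3 plan.py 572 -45.5 180 1.55
```

```text
time: 2.6
tool_pos: [509.4, 100.0, 241.5]
tcp_rot: [3.141, -0.0, 1.55]
contact_force: [0.6, -0.8, 0.3]
grip_width: 91.8
t 2.60 tcp [509.4 100.  241.5] rpy [ 3.141 -0.     1.55 ] F [ 0.6 -0.8  0.3] w 91.8
shift [-0.721   0.3282  0.3075] turn [ 0.0008 -0.0001 -0.0002] over 1
```

```bash
python3 -m inch '[[[-0.2,0.1,0.1,0,0,0,-1],[-0.4,0.2,0.2,0,0,0,-1],[-0.6,0.25,0.3,0,0,0,-1],[-0.7,0.3,0.3,0,0,0,-1],[-0.72,0.33,0.3,0,0,0,-1],[-0.72,0.33,0.3,0,0,0,-1],[-0.72,0.33,0.3,0,0,0,-1],[-0.72,0.33,0.3,0,0,0,-1],[-0.72,0.33,0.3,0,0,0,-1],[-0.72,0.33,0.3,0,0,0,-1]]]'; python3 plan.py 572 -45.5 71 1.55
python3 - <<'E'
from h import *
for n in("scene","top"):
    im=bot.capture(n); cv2.imwrite(f"pics/{n}1.png",im[:,:,::-1])
s=cv2.imread("pics/scene1.png");t=cv2.imread("pics/top1.png")
a=cv2.resize(s[140:240,240:360],None,fx=3.3,fy=4,interpolation=cv2.INTER_CUBIC)
b=cv2.resize(t[150:250,260:380],None,fx=3.3,fy=4,interpolation=cv2.INTER_CUBIC)
cv2.imwrite("pics/z8.png",np.hstack([a,b]))
E
```

```text
time: 3.85
tool_pos: [572.5, -45.4, 181.2]
tcp_rot: [3.141, -0.0, 1.55]
contact_force: [0.1, 0.3, 0.5]
grip_width: 91.6
t 3.85 tcp [572.5 -45.4 181.2] rpy [ 3.141 -0.     1.55 ] F [0.1 0.3 0.5] w 91.6
shift [-0.0006 -0.0027  0.5511] turn [ 0.0002 -0.0001 -0.0005] over 1
```

View pics/z8.png

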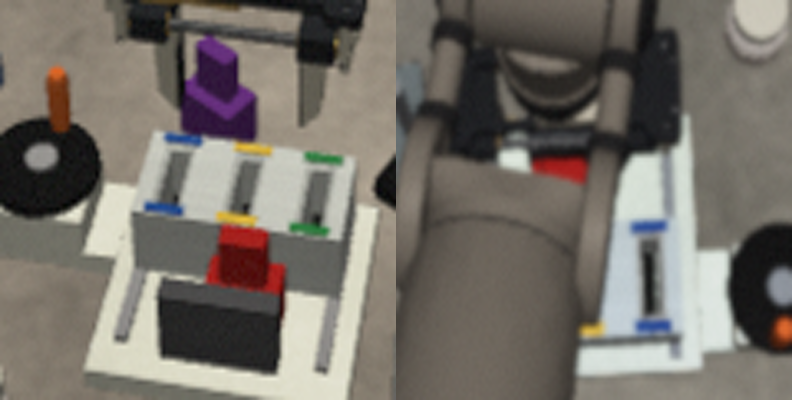

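The open gripper is above the red fin, at about (243,255) in the zoom, and the block has not moved. I'll descend and grip.

```bash
python3 -m inch '[[[0,0,0.2,0,0,0,-1],[0,0,0.35,0,0,0,-1],[0,0,0.45,0,0,0,-1],[0,0,0.55,0,0,0,-1],[0,0,0.55,0,0,0,-1],[0,0,0.55,0,0,0,0],[0,0,0.55,0,0,0,1],[0,0,0.55,0,0,0,1],[0,0,0.55,0,0,0,1],[0,0,0.55,0,0,0,1]]]'; python3 plan.py
```

```text
time: 5.2
tool_pos: [572.6, -45.6, 71.3]
tcp_rot: [3.141, -0.0, 1.549]
contact_force: [-0.1, 0.5, -0.2]
grip_width: 46.2
t 5.20 tcp [572.6 -45.6  71.3] rpy [ 3.141 -0.     1.549] F [-0.1  0.5 -0.2] w 46.2
```

Fingers are still closing, so I'll hold for a moment and then lift.

```bash
python3 -m inch '[[[0,0,0,0,0,0,1],[0,0,0,0,0,0,1],[0,0,0,0,0,0,1],[0,0,0,0,0,0,1],[0,0,-0.1,0,0,0,1],[0,0,-0.25,0,0,0,1],[0,0,-0.4,0,0,0,1],[0,0,-0.5,0,0,0,1],[0,0,-0.5,0,0,0,1],[0,0,-0.5,0,0,0,1]]]'; python3 plan.py 525 -440 170 1.55
```

```text
time: 6.45
tool_pos: [572.0, -45.5, 170.1]
tcp_rot: [-3.14, -0.0, 1.549]
contact_force: [-0.3, 0.2, -0.3]
grip_width: 0.3
t 6.45 tcp [572.  -45.5 170.1] rpy [-3.14  -0.     1.549] F [-0.3  0.2 -0.3] w 0.3
shift [-1.9772e+00 -1.9250e-01 -2.0000e-04] turn [-0.002  -0.0005 -0.0008] over 1.98
```

The opening reads 0.3 mm, so the gripper is empty. I'll look.

```bash
cat > look.py <<'E'
import sys
from h import *
tag=sys.argv[1]
r=[int(v) for v in sys.argv[2:10]] if len(sys.argv)>9 else [240,140,360,240,260,150,380,250]
for n in("scene","top"):
    im=bot.capture(n); cv2.imwrite(f"pics/{n}{tag}.png",im[:,:,::-1])
s=cv2.imread(f"pics/scene{tag}.png");t=cv2.imread(f"pics/top{tag}.png")
f=lambda i,a:cv2.resize(i[a[1]:a[3],a[0]:a[2]],(390,int(390*(a[3]-a[1])/(a[2]-a[0]))),interpolation=cv2.INTER_CUBIC)
a,b=f(s,r[:4]),f(t,r[4:])
h=max(a.shape[0],b.shape[0]); o=np.zeros((h,780,3),np.uint8); o[:a.shape[0],:390]=a;o[:b.shape[0],390:]=b
cv2.imwrite(f"pics/zz{tag}.png",o)
E
python3 look.py 2
```

```text
(no output)
```

View pics/zz2.png

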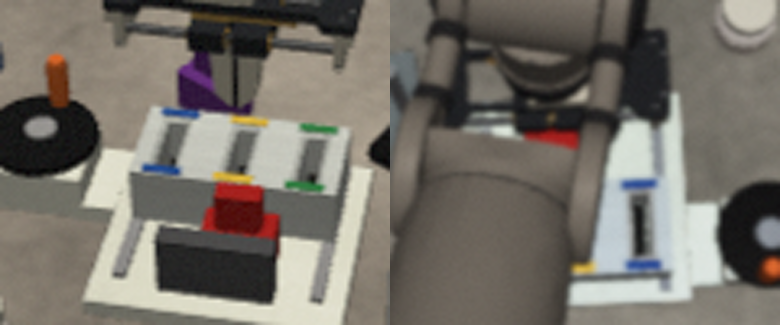

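```bash
python3 - <<'E'
from h import *
print("tcp proj",proj("scene",[572,-45.5,170.1]))
s=cv2.imread("pics/scene2.png")[:,:,::-1].copy();t=cv2.imread("pics/top2.png")[:,:,::-1].copy()
for b in blobs(s,"red",(290,180,350,240)): print("now",b,onz("scene",*b[1],105))
a=cv2.resize(s[160:220,290:340],(500,600),interpolation=cv2.INTER_NEAREST)
cv2.imwrite("pics/z9.png",a[:,:,::-1])
E
python3 plan.py 572 -45.5 71 1.55
```

```text
tcp proj [313.77423627 179.53579046]
now ([306, 196, 15, 7, 74], [313.11, 198.89]) [575.29480971 -47.56906875 105.        ]
now ([302, 204, 24, 10, 86], [314.63, 209.03]) [613.55222107 -36.76843612 105.        ]
t 6.55 tcp [571.9 -45.5 169.8] rpy [-3.139e+00 -1.000e-03  1.549e+00] F [ 0.   0.7 -0.4] w 0.3
shift [-2.00e-04  1.60e-03  4.94e-01] turn [-0.0029 -0.0007 -0.001 ] over 1
```

View pics/z9.png

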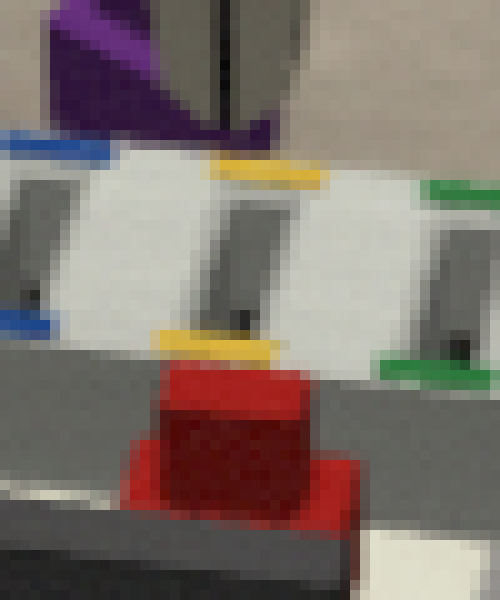

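```bash
python3 - <<'E'
from h import *
for n in("scene","top"): print(n,proj(n,[195.9,486.7,192.5]))
for n,f,tc in(("scene","scene1",[572.5,-45.4,181.2]),("top","top1",[572.5,-45.4,181.2])):
    print(n,proj(n,tc))
s=cv2.imread("pics/scene0.png");t=cv2.imread("pics/top0.png")
cv2.imwrite("pics/z10.png",np.hstack([cv2.resize(s[50:130,480:580],(400,320)),cv2.resize(t[300:380,40:140],(400,320))]))
E
```

```text
scene [513.18923899 111.08904823]
top [115.9894682  335.14266598]
scene [313.72379105 176.36632771]
top [310.16510813 185.3762533 ]
```

View pics/z10.png

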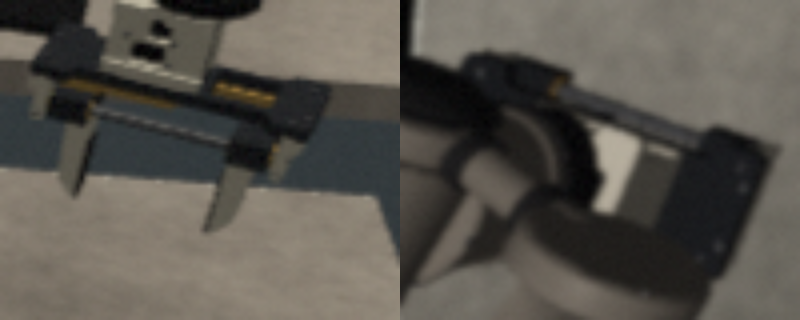

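View pics/scene2.png

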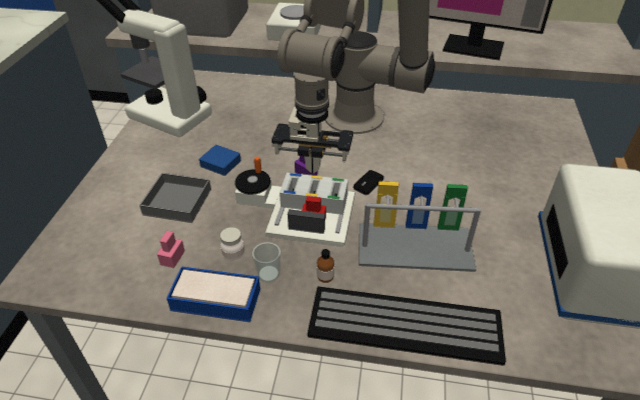

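```bash
python3 - <<'E'
from h import *
s=cv2.imread("pics/scene2.png");t=cv2.imread("pics/top2.png")
cv2.imwrite("pics/z11.png",np.hstack([cv2.resize(s[115:195,262:362],(400,320),interpolation=cv2.INTER_CUBIC),cv2.resize(t[140:220,255:355],(400,320),interpolation=cv2.INTER_CUBIC)]))
for z in(170,190,240,280):
  print(z,[np.round(proj(n,[571.9,-45.5,z]),1).tolist() for n in("scene","top")])
E
```

```text
170 [[313.8, 179.5], [310.3, 186.5]]
190 [[313.7, 173.6], [310.1, 184.8]]
240 [[313.4, 158.1], [309.7, 180.2]]
280 [[313.2, 145.2], [309.3, 176.2]]
```

View pics/z11.png

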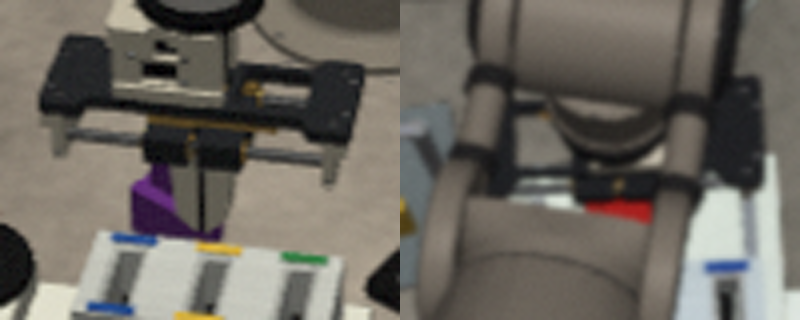

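```bash
python3 - <<'E'
from h import *
print(two(310,151,309.3,186.7))
print("tip if z=170:",onz("scene",312.4,173.2,170),"if z=190",onz("scene",312.4,173.2,190))
print("start tips mid if z=192.5",onz("scene",515,103,192.5))
# gripper black end blocks centre: scene and top
print(two(262+200/4,115+92/4,0,0) if 0 else "")
E
```

```text
(array([553.02783979, -50.37331518, 247.47538581]), [np.float64(7.01073192413062), np.float64(7.010731924130592)])
tip if z=170: [546.97722469 -53.56971012 170.        ] if z=190 [570.9218013  -49.01683171 190.        ]
start tips mid if z=192.5 [149.16984757 496.76226144 192.5       ]
```

The fingers' position in the images seems off from the reported TCP. I'll descend open again and look at the fingers beside the fin.

```bash
python3 -m inch '[[[0,0,0,0,0,0,-1],[0,0,0,0,0,0,-1],[0,0,0,0,0,0,-1],[0,0,0,0,0,0,-1],[0,0,0,0,0,0,-1],[0,0,0.1,0,0,0,-1],[0,0,0.2,0,0,0,-1],[0,0,0.35,0,0,0,-1],[0,0,0.49,0,0,0,-1],[0,0,0.49,0,0,0,-1]]]'; python3 look.py 3 270 130 350 230 260 150 380 250
```

```text
time: 7.8
tool_pos: [571.0, -45.3, 71.3]
tcp_rot: [-3.137, -0.001, 1.549]
contact_force: [0.1, 0.5, -0.0]
grip_width: 91.4
```

View pics/zz3.png

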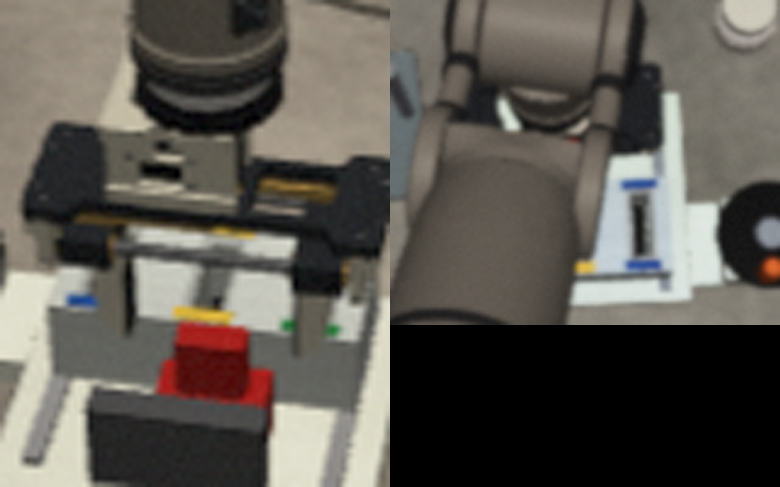

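```bash
python3 - <<'E'
from h import *
from scipy.optimize import least_squares
def f(tcp,yaw,w,px):
    def r(q):
        e=[]
        for sgn,p in zip((-1,1),px):
            X=np.array(tcp)+np.array([q[0],0,q[1]])+sgn*w/2*np.array([np.cos(yaw),np.sin(yaw),0])
            e+=list(proj("scene",X)-p)
        return e
    print([np.round(r([0,z]),1).tolist() for z in(0,20,30)])
f([195.9,486.7,192.5],1.188,92,[(498,98.7),(532,107.5)])
f([571,-45.3,71.3],1.549,92,[(294.2,198.7),(334.6,202.2)])
E
```

```text
[[-0.2, 8.1, -3.0, 8.0], [1.3, 2.3, -1.2, 2.1], [2.1, -0.7, -0.3, -0.8]]
[[3.7, 6.3, -3.6, 7.0], [3.4, 0.9, -3.5, 1.6], [3.3, -1.8, -3.5, -1.2]]
```

Both views suggest the real fingertips sit about 20 mm above the reported TCP. I'll go 18 mm lower, which is safe because the open fingers clear the base sides, then close and read the width.

```bash
python3 -m inch '[[[0,0,0.05,0,0,0,-1],[0,0,0.09,0,0,0,-1],[0,0,0.09,0,0,0,-1],[0,0,0.09,0,0,0,0],[0,0,0.09,0,0,0,1],[0,0,0.09,0,0,0,1],[0,0,0.09,0,0,0,1],[0,0,0.09,0,0,0,1],[0,0,0.09,0,0,0,1],[0,0,0.09,0,0,0,1]]]'; python3 look.py 4 270 130 350 230 260 150 380 250
```

```text
time: 9.15
tool_pos: [572.6, -45.7, 55.1]
tcp_rot: [3.142, 0.0, 1.549]
contact_force: [0.4, -0.3, 0.5]
grip_width: 39.5
```

View pics/zz4.png

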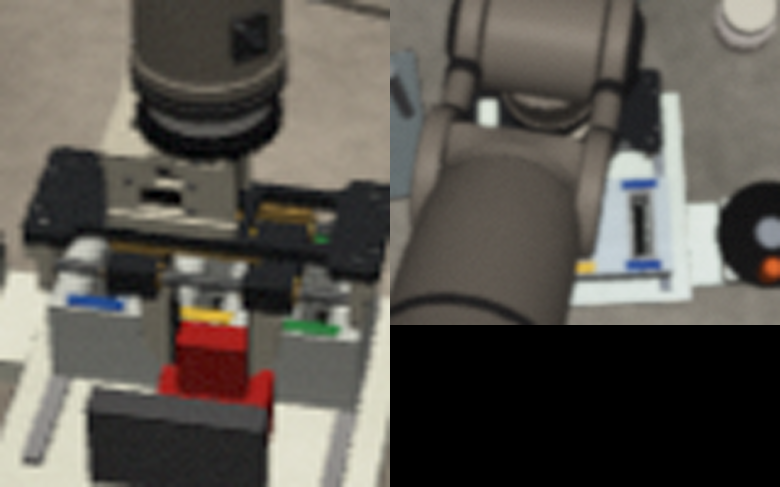

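The width of 39.5 mm means the fin is held, so the tips really are about 20 mm higher than reported. Lifting.

```bash
python3 -m inch '[[[0,0,0,0,0,0,1],[0,0,0,0,0,0,1],[0,0,-0.05,0,0,0,1],[0,0,-0.15,0,0,0,1],[0,0,-0.25,0,0,0,1],[0,0,-0.35,0,0,0,1],[0,0,-0.45,0,0,0,1],[0,0,-0.5,0,0,0,1],[0,0,-0.5,0,0,0,1],[0,0,-0.5,0,0,0,1]]]'; python3 plan.py 525 -440 155 1.55; python3 look.py 5 260 110 360 230 260 150 380 250
```

```text
time: 10.5
tool_pos: [572.0, -45.5, 154.3]
tcp_rot: [-3.14, -0.0, 1.549]
contact_force: [0.4, 0.0, -1.3]
grip_width: 39.8
t 10.50 tcp [572.  -45.5 154.3] rpy [-3.14  -0.     1.549] F [ 0.4  0.  -1.3] w 39.8
shift [-1.9772 -0.1927 -0.0041] turn [-0.0019 -0.0005 -0.0009] over 1.98
```

View pics/zz5.png

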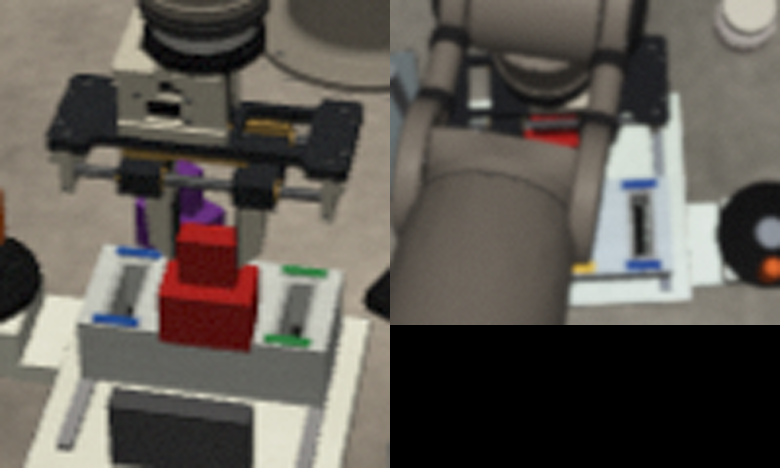

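```bash
python3 -m inch '[[[-0.1,-0.01,0,0,0,0,1],[-0.25,-0.02,0,0,0,0,1],[-0.4,-0.04,0,0,0,0,1],[-0.55,-0.05,0,0,0,0,1],[-0.7,-0.07,0,0,0,0,1],[-0.85,-0.08,0,0,0,0,1],[-0.95,-0.1,0,0,0,0,1],[-1,-0.1,0,0,0,0,1],[-1,-0.1,0,0,0,0,1],[-1,-0.1,0,0,0,0,1]]]'; python3 -m inch '[[[-0.1,-0.01,0,0,0,0,1],[-0.25,-0.02,0,0,0,0,1],[-0.4,-0.04,0,0,0,0,1],[-0.55,-0.05,0,0,0,0,1],[-0.7,-0.07,0,0,0,0,1],[-0.85,-0.08,0,0,0,0,1],[-0.95,-0.1,0,0,0,0,1],[-0.98,-0.1,0,0,0,0,1],[-0.98,-0.1,0,0,0,0,1],[-0.98,-0.1,0,0,0,0,1]]]';python3 plan.py 525 -440 42 1.55; python3 look.py 6 120 100 240 220 390 150 510 250
```

```text
time: 11.85
tool_pos: [548.4, -244.3, 155.1]
tcp_rot: [-3.141, -0.001, 1.55]
contact_force: [0.0, -0.4, -1.1]
grip_width: 39.8
time: 13.1
tool_pos: [524.5, -439.6, 155.2]
tcp_rot: [3.141, -0.0, 1.55]
contact_force: [0.9, 0.5, -0.9]
grip_width: 39.7
t 13.10 tcp [ 524.5 -439.6  155.2] rpy [ 3.141 -0.     1.55 ] F [ 0.9  0.5 -0.9] w 39.7
shift [-0.0021  0.0026  0.5661] turn [ 0.0001 -0.0006  0.0005] over 1
```

View pics/zz6.png

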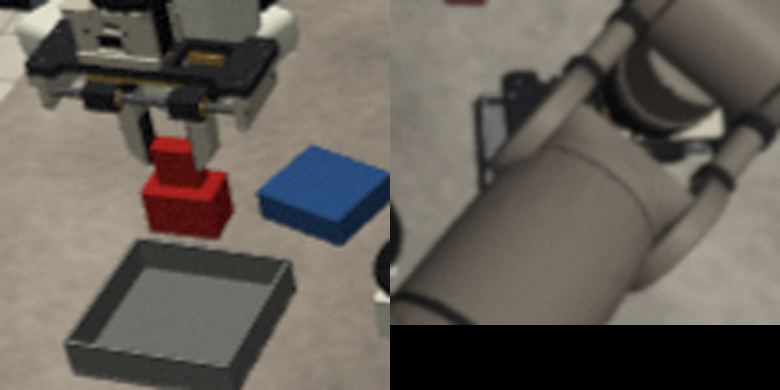

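```bash
python3 - <<'E'
from h import *
for z in(119,121): print(onz("scene",175.8,171.2,z))
print(proj("scene",[546,-440,119]),proj("scene",[525,-440,204]))
s=cv2.imread("pics/scene6.png")[:,:,::-1].copy()
print(blobs(s,"red",(120,100,240,220)))
E
```

```text
[ 537.84049319 -445.8773969   119.        ]
[ 540.12212264 -444.59483921  121.        ]
[176.72547267 173.23125133] [173.62016232 144.17620073]
[([166, 142, 13, 6, 56], [172.21, 144.36]), ([164, 152, 25, 10, 139], [176.88, 157.55])]
```

```bash
python3 -m inch '[[[0,0,0.1,0,0,0,1],[0,0,0.2,0,0,0,1],[0,0,0.3,0,0,0,1],[0,0,0.4,0,0,0,1],[0,0,0.48,0,0,0,1],[0,0,0.53,0,0,0,1],[0,0,0.55,0,0,0,1],[0,0,0.57,0,0,0,1],[0,0,0.57,0,0,0,1],[0,0,0.57,0,0,0,1]]]'; python3 plan.py
```

```text
time: 14.45
tool_pos: [524.2, -440.9, 41.6]
tcp_rot: [3.141, 0.0, 1.549]
contact_force: [0.6, -0.5, -1.9]
grip_width: 39.6
t 14.45 tcp [ 524.2 -440.9   41.6] rpy [3.141 0.    1.549] F [ 0.6 -0.5 -1.9] w 39.6
```

```bash
python3 -m inch '[[[0,0,0.008,0,0,0,1],[0,0,0.01,0,0,0,1],[0,0,0.01,0,0,0,0],[0,0,0.01,0,0,0,-1],[0,0,0.01,0,0,0,-1],[0,0,0.01,0,0,0,-1],[0,0,-0.1,0,0,0,-1],[0,0,-0.3,0,0,0,-1],[0,0,-0.5,0,0,0,-1],[0,0,-0.6,0,0,0,-1]]]'; python3 plan.py; python3 look.py 7 120 100 240 220 390 150 510 250
```

```text
time: 15.7
tool_pos: [524.8, -441.3, 164.1]
tcp_rot: [3.139, 0.003, 1.549]
contact_force: [0.1, 0.4, -0.4]
grip_width: 91.6
t 15.70 tcp [ 524.8 -441.3  164.1] rpy [3.139e+00 3.000e-03 1.549e+00] F [ 0.1  0.4 -0.4] w 91.6
```

View pics/zz7.png

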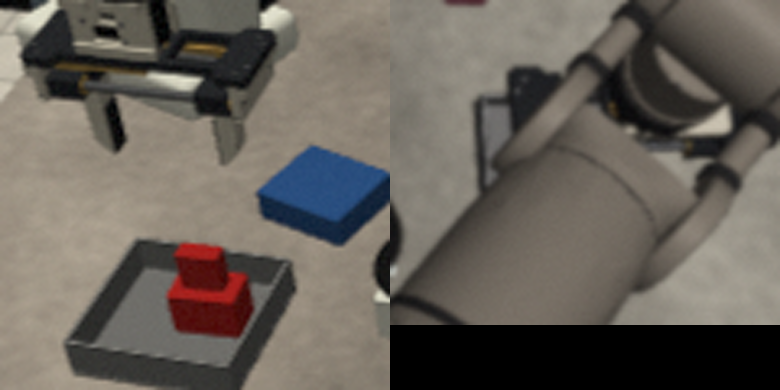

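The red block stands on the tray floor, fully inside. Next is the blue cassette.

```bash
python3 -m inch '[[[0.1,0,-0.1,0,0,0,-0.43],[0.25,0,-0.2,0,0,0,-0.43],[0.4,0,-0.3,0,0,0,-0.43],[0.6,0,-0.4,0,0,0,-0.43],[0.8,0,-0.4,0,0,0,-0.43],[1,0,-0.4,0,0,0,-0.43],[1,0,-0.4,0,0,0,-0.43],[1,0,-0.4,0,0,0,-0.43],[1,0,-0.4,0,0,0,-0.43],[1,0,-0.4,0,0,0,-0.43]]]'; python3 -m inch '[[[0.2,0,0,0,0,0,-0.43],[0.45,0,0,0,0,0,-0.43],[0.7,0,0,0,0,0,-0.43],[0.9,0,0,0,0,0,-0.43],[1,0,0,0,0,0,-0.43],[1,0,0,0,0,0,-0.43],[1,0,0,0,0,0,-0.43],[1,0,0,0,0,0,-0.43],[1,0,0,0,0,0,-0.43],[1,0,0,0,0,0,-0.43]]]'; python3 plan.py 573.2 231.5 240 1.666
```

```text
time: 17.05
tool_pos: [528.2, -241.5, 240.8]
tcp_rot: [-3.141, -0.0, 1.548]
contact_force: [-0.2, -0.8, -0.8]
grip_width: 65.6
time: 18.3
tool_pos: [532.7, -41.2, 241.1]
tcp_rot: [-3.142, -0.0, 1.549]
contact_force: [0.9, -0.0, 0.5]
grip_width: 65.6
t 18.30 tcp [532.7 -41.2 241.1] rpy [-3.142 -0.     1.549] F [ 0.9 -0.   0.5] w 65.6
shift [1.3678 0.1724 0.0054] turn [-0.     -0.     -0.1494] over 1.37
```

```bash
python3 -m inch '[[[0.2,0.02,0,0,0,-0.03,-0.43],[0.4,0.05,0,0,0,-0.06,-0.43],[0.6,0.07,0,0,0,-0.1,-0.43],[0.7,0.08,0,0,0,-0.15,-0.43],[0.7,0.09,0,0,0,-0.15,-0.43],[0.7,0.09,0,0,0,-0.15,-0.43],[0.7,0.09,0,0,0,-0.15,-0.43],[0.7,0.09,0,0,0,-0.15,-0.43],[0.7,0.09,0,0,0,-0.15,-0.43],[0.7,0.09,0,0,0,-0.15,-0.43]]]'; python3 plan.py 573.2 231.5 240 1.666
```

```text
time: 19.55
tool_pos: [553.7, 98.6, 241.2]
tcp_rot: [3.141, -0.0, 1.667]
contact_force: [0.8, -0.6, -0.3]
grip_width: 65.8
t 19.55 tcp [553.7  98.6 241.2] rpy [ 3.141 -0.     1.667] F [ 0.8 -0.6 -0.3] w 65.8
shift [0.6519 0.161  0.0059] turn [ 0.0001 -0.0001  0.0011] over 1
```

```bash
python3 -m inch '[[[0.15,0.04,0,0,0,0,-0.43],[0.3,0.08,0,0,0,0,-0.43],[0.45,0.12,0,0,0,0,-0.43],[0.6,0.15,0,0,0,0,-0.43],[0.65,0.16,0,0,0,0,-0.43],[0.65,0.16,0.1,0,0,0,-0.43],[0.65,0.16,0.1,0,0,0,-0.43],[0.65,0.16,0.1,0,0,0,-0.43],[0.65,0.16,0.1,0,0,0,-0.43],[0.65,0.16,0.1,0,0,0,-0.43]]]'; python3 plan.py 573.2 231.5 142 1.666;  python3 look.py 8 370 90 490 260 160 130 280 230
```

```text
time: 20.8
tool_pos: [573.3, 231.1, 221.7]
tcp_rot: [3.141, -0.0, 1.667]
contact_force: [1.1, 0.1, -0.1]
grip_width: 65.7
t 20.80 tcp [573.3 231.1 221.7] rpy [ 3.141 -0.     1.667] F [ 1.1  0.1 -0.1] w 65.7
shift [ 0.0018 -0.0005  0.3987] turn [ 0.0013 -0.0003  0.001 ] over 1
```

View pics/zz8.png

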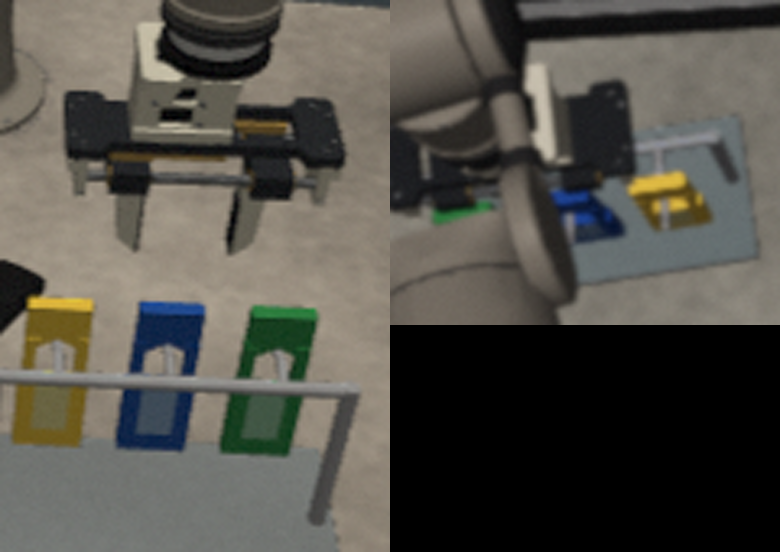

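```bash
python3 - <<'E'
from h import *
for dz in(0,15,20,25,30):print(dz,proj("scene",[573.3,231.1,221.7+dz]))
print("tab top",proj("scene",[573.2,231.5,192]))
E
```

```text
0 [424.46011015 175.26330257]
15 [425.26074609 170.51028752]
20 [425.53045961 168.90911984]
25 [425.80160943 167.29942547]
30 [426.07420705 165.68113612]
tab top [423.0749784  184.44735634]
```

```bash
python3 -m inch '[[[0,0,0.08,0,0,0,-0.43],[0,0,0.16,0,0,0,-0.43],[0,0,0.22,0,0,0,-0.43],[0,0,0.28,0,0,0,-0.43],[0,0,0.34,0,0,0,-0.43],[0,0,0.38,0,0,0,-0.43],[0,0,0.4,0,0,0,-0.43],[0,0,0.4,0,0,0,-0.43],[0,0,0.4,0,0,0,-0.43],[0,0,0.4,0,0,0,-0.43]]]';  python3 look.py 9 370 90 490 260 160 130 280 230
```

```text
time: 22.15
tool_pos: [573.2, 231.3, 141.6]
tcp_rot: [3.141, -0.0, 1.667]
contact_force: [0.7, 0.4, 0.4]
grip_width: 65.7
```

View pics/zz9.png

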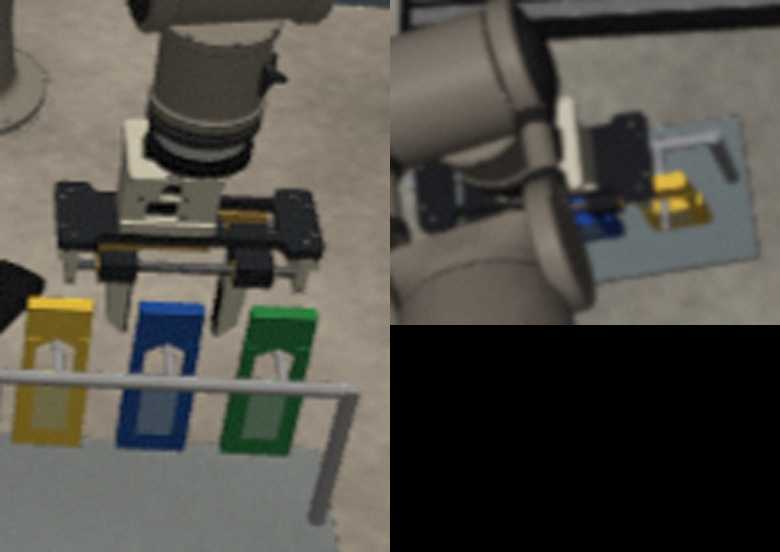

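```bash
python3 -m inch '[[[0,0,0,0,0,0,0],[0,0,0,0,0,0,0.3],[0,0,0,0,0,0,1],[0,0,0,0,0,0,1],[0,0,0,0,0,0,1],[0,0,0,0,0,0,1],[0,0,-0.03,0,0,0,1],[0,0,-0.08,0,0,0,1],[0,0,-0.12,0,0,0,1],[0,0,-0.12,0,0,0,1]]]';  python3 look.py 10 370 90 490 260 160 130 280 230
```

```text
time: 23.5
tool_pos: [573.6, 231.3, 166.2]
tcp_rot: [3.14, -0.0, 1.667]
contact_force: [0.1, -0.6, -1.2]
grip_width: 49.9
```

View pics/zz10.png

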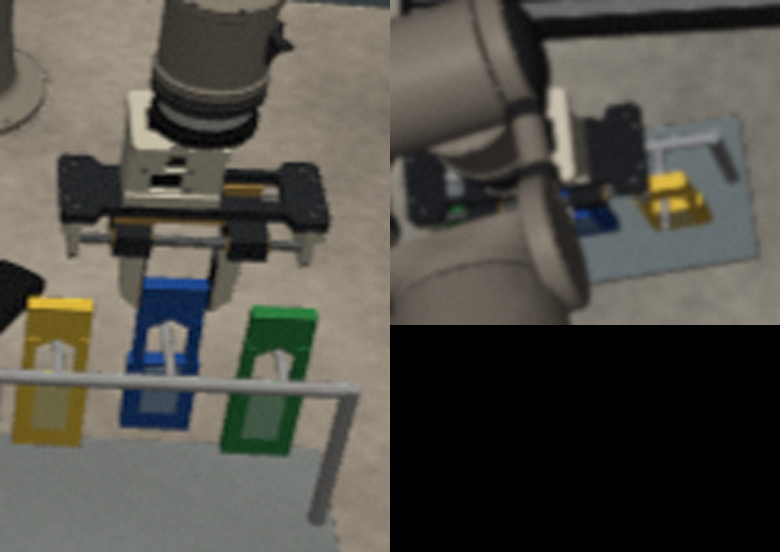

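Blue is held (49.9 mm) and raised 24 mm. Now sliding it off along the hook.

```bash
python3 -m inch '[[[0,-0.04,0,0,0,0,1],[0,-0.08,0,0,0,0,1],[0,-0.12,0,0,0,0,1],[0,-0.16,0,0,0,0,1],[0,-0.2,0,0,0,0,1],[0,-0.25,0,0,0,0,1],[0,-0.3,0,0,0,0,1],[0,-0.35,0,0,0,0,1],[0,-0.38,0,0,0,0,1],[0,-0.38,0,0,0,0,1]]]';  python3 look.py 11 370 90 490 260 160 130 280 230
```

```text
time: 24.85
tool_pos: [497.1, 224.0, 165.3]
tcp_rot: [3.141, -0.0, 1.667]
contact_force: [0.8, -0.1, -0.3]
grip_width: 49.7
```

View pics/zz11.png

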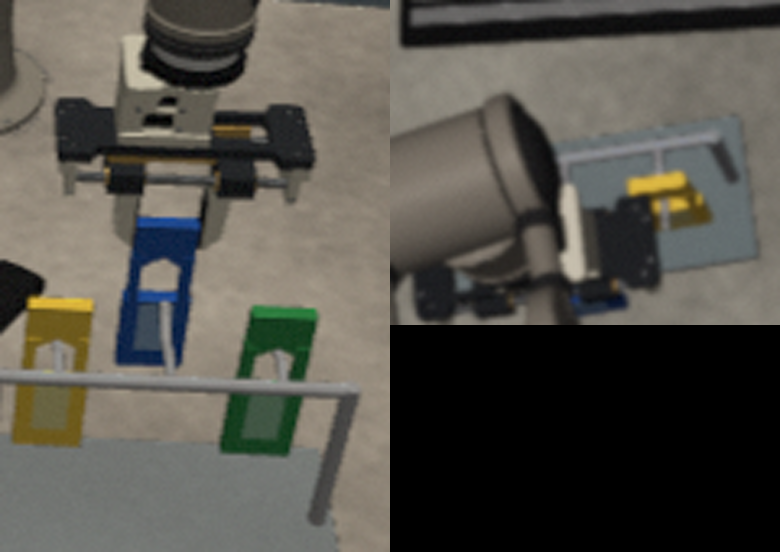

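```bash
python3 plan.py 470 100 235 0.966
```

```text
t 24.95 tcp [497.6 224.  165.2] rpy [ 3.141 -0.     1.667] F [ 0.4  0.1 -0.4] w 49.4
shift [-0.6038 -0.1969 -0.349 ] turn [ 6.000e-04 -4.000e-04  8.926e-01] over 1
```

```bash
python3 -m inch '[[[0,-0.1,-0.1,0,0,0.05,1],[-0.05,-0.2,-0.2,0,0,0.15,1],[-0.1,-0.2,-0.3,0,0,0.3,1],[-0.2,-0.2,-0.35,0,0,0.45,1],[-0.3,-0.2,-0.35,0,0,0.6,1],[-0.4,-0.2,-0.35,0,0,0.75,1],[-0.5,-0.2,-0.35,0,0,0.85,1],[-0.6,-0.2,-0.35,0,0,0.9,1],[-0.6,-0.2,-0.35,0,0,0.9,1],[-0.6,-0.2,-0.35,0,0,0.9,1]]]'; python3 plan.py 480 -10 235 0.3
```

```text
time: 26.2
tool_pos: [469.2, 101.0, 235.1]
tcp_rot: [-3.141, -0.0, 0.961]
contact_force: [0.5, -0.0, -0.5]
grip_width: 49.7
t 26.20 tcp [469.2 101.  235.1] rpy [-3.141 -0.     0.961] F [ 0.5 -0.  -0.5] w 49.7
shift [-4.241e-01  3.623e-01  4.000e-04] turn [-4.000e-04 -4.000e-04  8.411e-01] over 1
```

```bash
python3 -m inch '[[[-0.05,0.05,0,0,0,0.1,1],[-0.1,0.1,0,0,0,0.25,1],[-0.18,0.16,0,0,0,0.4,1],[-0.26,0.22,0,0,0,0.55,1],[-0.34,0.28,0,0,0,0.7,1],[-0.42,0.36,0,0,0,0.84,1],[-0.42,0.36,0,0,0,0.84,1],[-0.42,0.36,0,0,0,0.84,1],[-0.42,0.36,0,0,0,0.84,1],[-0.42,0.36,0,0,0,0.84,1]]]'; python3 plan.py 490.5 -121 235 -0.017
```

```text
time: 27.45
tool_pos: [479.9, -8.8, 235.2]
tcp_rot: [-3.141, -0.0, 0.302]
contact_force: [-0.2, 0.2, 0.1]
grip_width: 49.5
t 27.45 tcp [479.9  -8.8 235.2] rpy [-3.141 -0.     0.302] F [-0.2  0.2  0.1] w 49.5
shift [-0.1161  0.5514  0.0007] turn [-2.000e-04 -2.000e-04  4.061e-01] over 1
```

```bash
python3 -m inch '[[[-0.02,0.08,0,0,0,0.1,1],[-0.04,0.16,0,0,0,0.2,1],[-0.06,0.25,0,0,0,0.3,1],[-0.08,0.35,0,0,0,0.4,1],[-0.1,0.45,0,0,0,0.41,1],[-0.115,0.55,0,0,0,0.41,1],[-0.115,0.55,0,0,0,0.41,1],[-0.115,0.55,0,0,0,0.41,1],[-0.115,0.55,0,0,0,0.41,1],[-0.115,0.55,0,0,0,0.41,1]]]'; python3 plan.py 490.5 -121 200 -0.017;  python3 look.py 12 250 80 350 220 280 130 400 250
```

```text
time: 28.7
tool_pos: [490.5, -120.8, 235.2]
tcp_rot: [-3.141, -0.0, -0.021]
contact_force: [0.4, -0.2, -0.3]
grip_width: 50.1
t 28.70 tcp [ 490.5 -120.8  235.2] rpy [-3.141 -0.    -0.021] F [ 0.4 -0.2 -0.3] w 50.1
shift [0.     0.0011 0.1759] turn [-0.0002 -0.0001 -0.0047] over 1
```

View pics/zz12.png

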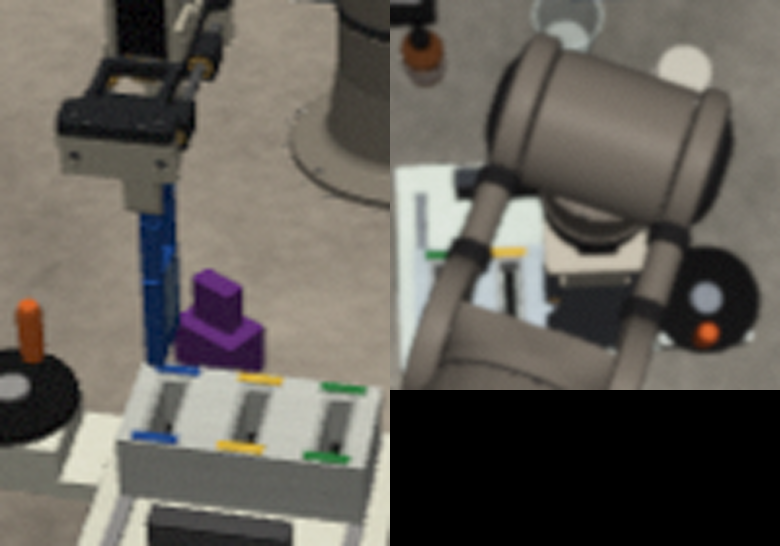

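```bash
python3 - <<'E'
from h import *
print(proj("scene",[518.5,-121.5,135]),proj("scene",[490.5,-121,285]), onz("scene",289.2,173.1,135))
s=cv2.imread("pics/scene12.png")
cv2.imwrite("pics/z13.png",cv2.resize(s[110:205,265:335],None,fx=8,fy=6,interpolation=cv2.INTER_NEAREST))
E
```

```text
[289.93885884 174.08059502] [289.83938233 122.32539912] [ 514.68632127 -124.37243781  135.        ]
```

View pics/z13.png

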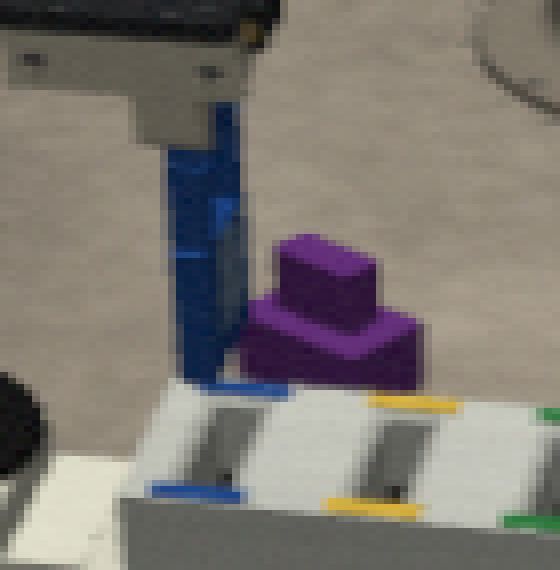

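```bash
python3 -m inch '[[[0,0,0.08,0,0,0,1],[0,0,0.16,0,0,0,1],[0,0,0.22,0,0,0,1],[0,0,0.25,0,0,0,1],[0,0,0.27,0,0,0,1],[0,0,0.29,0,0,0,1],[0,0,0.31,0,0,0,1],[0,0,0.33,0,0,0,1],[0,0,0.35,0,0,0,1],[0,0,0.35,0,0,0,1]]]'; python3 plan.py 490.5 -121 138 -0.02;  python3 look.py 13 250 80 350 220 280 130 400 250
```

```text
time: 30.05
tool_pos: [490.3, -121.2, 164.7]
tcp_rot: [-3.141, 0.001, -0.021]
contact_force: [-0.1, -0.6, -0.7]
grip_width: 49.7
t 30.05 tcp [ 490.3 -121.2  164.7] rpy [-3.141e+00  1.000e-03 -2.100e-02] F [-0.1 -0.6 -0.7] w 49.7
shift [ 0.0011 -0.001   0.1337] turn [-0.0004  0.0008 -0.0019] over 1
```

View pics/zz13.png

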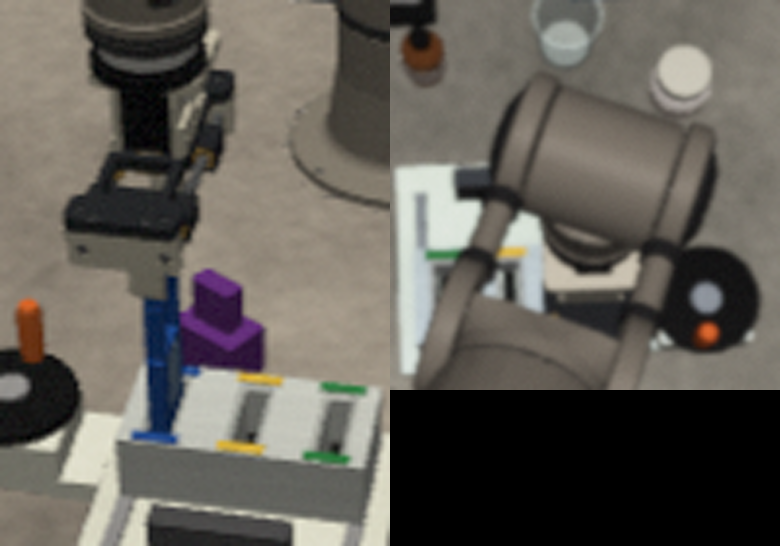

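```bash
python3 -m inch '[[[0,0,0.03,0,0,0,1],[0,0,0.06,0,0,0,1],[0,0,0.09,0,0,0,1],[0,0,0.12,0,0,0,1],[0,0,0.13,0,0,0,1],[0,0,0.14,0,0,0,1],[0,0,0.145,0,0,0,1],[0,0,0.15,0,0,0,1],[0,0,0.15,0,0,0,1],[0,0,0.15,0,0,0,1]]]'; python3 plan.py 490.5 -121 126 -0.02
```

```text
time: 31.4
tool_pos: [490.6, -121.3, 135.4]
tcp_rot: [3.141, -0.001, -0.021]
contact_force: [0.2, 0.1, 2.2]
grip_width: 49.6
t 31.40 tcp [ 490.6 -121.3  135.4] rpy [ 3.141e+00 -1.000e-03 -2.100e-02] F [0.2 0.1 2.2] w 49.6
shift [-0.0008 -0.0017  0.0469] turn [ 0.0002 -0.0007 -0.0019] over 1
```

```bash
python3 -m inch '[[[0,0,0.01,0,0,0,1],[0,0,0.015,0,0,0,1],[0,0,0.02,0,0,0,1],[0,0,0.025,0,0,0,1],[0,0,0.03,0,0,0,1],[0,0,0.035,0,0,0,1],[0,0,0.04,0,0,0,1],[0,0,0.04,0,0,0,1],[0,0,0.04,0,0,0,1],[0,0,0.04,0,0,0,1]]]'; python3 plan.py 490.5 -121 126 -0.02
```

```text
time: 32.65
tool_pos: [490.6, -121.3, 127.0]
tcp_rot: [-3.141, -0.0, -0.022]
contact_force: [0.7, 0.1, 2.5]
grip_width: 49.7
t 32.65 tcp [ 490.6 -121.3  127. ] rpy [-3.141 -0.    -0.022] F [0.7 0.1 2.5] w 49.7
shift [-0.0003 -0.0013  0.0051] turn [-0.0002 -0.0001 -0.002 ] over 1
```

```bash
python3 -m inch '[[[0,0,0.005,0,0,0,1],[0,0,0.01,0,0,0,1],[0,0,0.015,0,0,0,1],[0,0,0.02,0,0,0,1],[0,0,0.025,0,0,0,1],[0,0,0.03,0,0,0,1],[0,0,0.03,0,0,0,1],[0,0,0.03,0,0,0,1],[0,0,0.03,0,0,0,1],[0,0,0.03,0,0,0,1]]]'; python3 plan.py 490.5 -121 126 -0.02; python3 look.py 14 250 80 350 220 280 130 400 250
```

```text
time: 33.9
tool_pos: [492.2, -122.1, 124.6]
tcp_rot: [3.139, -0.006, -0.021]
contact_force: [-2.6, 0.8, 26.9]
grip_width: 49.8
t 33.90 tcp [ 492.2 -122.1  124.6] rpy [ 3.139 -0.006 -0.021] F [-2.6  0.8 26.9] w 49.8
shift [-0.0087 -0.0053 -0.0069] turn [ 0.0031 -0.0071 -0.0016] over 1
```

View pics/zz14.png

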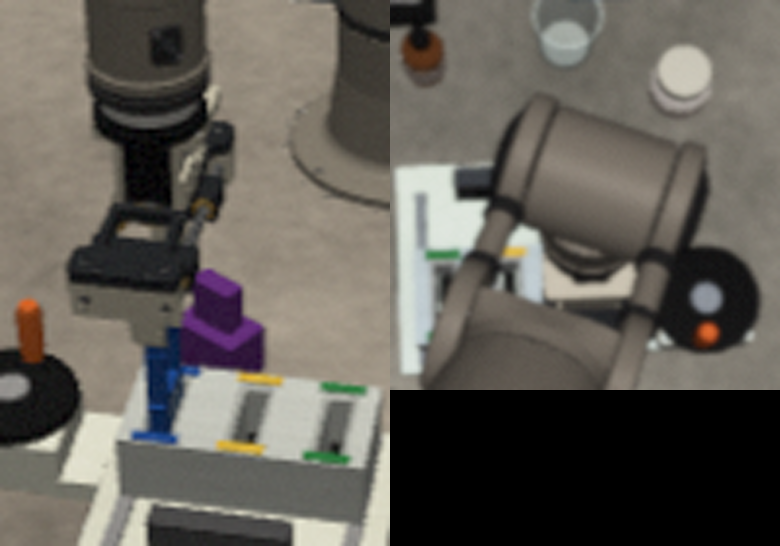

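The force rose to 27 N at z≈124.6, which is 10–11 mm below first contact, so blue is fully home. Releasing and rising.

```bash
python3 -m inch '[[[0,0,-0.02,0,0,0,1],[0,0,-0.02,0,0,0,0],[0,0,-0.02,0,0,0,-0.43],[0,0,-0.02,0,0,0,-0.43],[0,0,-0.02,0,0,0,-0.43],[0,0,-0.05,0,0,0,-0.43],[0,0,-0.15,0,0,0,-0.43],[0,0,-0.3,0,0,0,-0.43],[0,0,-0.45,0,0,0,-0.43],[0,0,-0.5,0,0,0,-0.43]]]'; python3 plan.py 520 40 225 0.8; python3 look.py 15 250 80 350 220 280 130 400 250
```

```text
time: 35.25
tool_pos: [491.3, -121.6, 223.1]
tcp_rot: [3.14, -0.003, -0.021]
contact_force: [-0.1, 0.6, 0.6]
grip_width: 65.8
t 35.25 tcp [ 491.3 -121.6  223.1] rpy [ 3.14e+00 -3.00e-03 -2.10e-02] F [-0.1  0.6  0.6] w 65.8
shift [ 0.126  -0.8109 -0.0102] turn [ 0.0032 -0.0034 -1.0459] over 1.05
```

View pics/zz15.png

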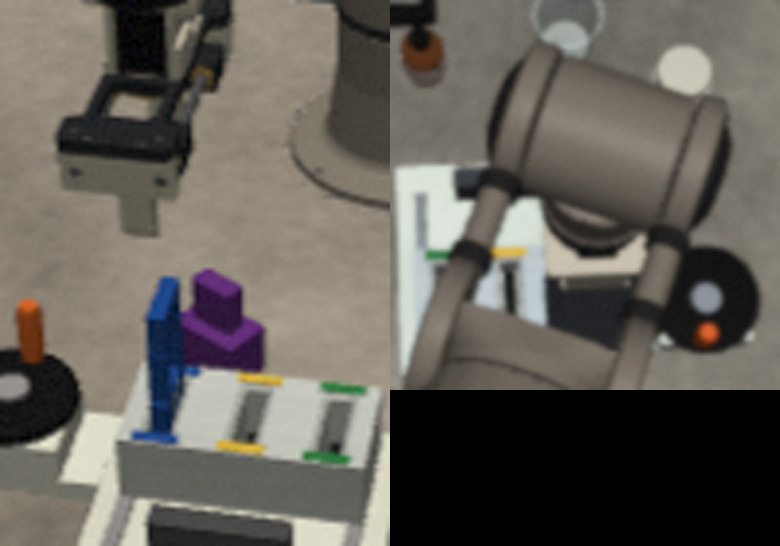

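Blue stands in its bay. Now yellow.

```bash
python3 -m inch '[[[0.01,-0.08,-0.03,0,0,-0.1,-0.43],[0.03,-0.2,-0.06,0,0,-0.25,-0.43],[0.05,-0.32,-0.06,0,0,-0.4,-0.43],[0.07,-0.44,-0.06,0,0,-0.55,-0.43],[0.09,-0.56,-0.06,0,0,-0.7,-0.43],[0.11,-0.68,-0.06,0,0,-0.85,-0.43],[0.12,-0.8,-0.06,0,0,-1,-0.43],[0.12,-0.8,-0.06,0,0,-1,-0.43],[0.12,-0.8,-0.06,0,0,-1,-0.43],[0.12,-0.8,-0.06,0,0,-1,-0.43]]]'; python3 plan.py 581.2 148.5 225 1.666
```

```text
time: 36.6
tool_pos: [517.8, 37.4, 232.7]
tcp_rot: [-3.141, 0.001, 0.762]
contact_force: [0.8, -0.2, -1.2]
grip_width: 65.8
t 36.60 tcp [517.8  37.4 232.7] rpy [-3.141e+00  1.000e-03  7.620e-01] F [ 0.8 -0.2 -1.2] w 65.8
shift [ 0.6131 -0.1832  0.0385] turn [-7.0000e-04  4.0000e-04 -1.1512e+00] over 1.15
```

```bash
python3 -m inch '[[[0.08,-0.02,0,0,0,-0.15,-0.43],[0.16,-0.05,0,0,0,-0.3,-0.43],[0.25,-0.08,0,0,0,-0.45,-0.43],[0.35,-0.1,0,0,0,-0.6,-0.43],[0.45,-0.13,0,0,0,-0.75,-0.43],[0.55,-0.16,0,0,0,-0.9,-0.43],[0.61,-0.18,0.04,0,0,-1,-0.43],[0.61,-0.18,0.04,0,0,-1,-0.43],[0.61,-0.18,0.04,0,0,-1,-0.43],[0.61,-0.18,0.04,0,0,-1,-0.43]]]'; python3 plan.py 581.2 148.5 225 1.666; python3 plan.py 581.2 148.5 142 1.666
```

```text
time: 37.85
tool_pos: [581.2, 147.8, 225.6]
tcp_rot: [3.141, -0.0, 1.548]
contact_force: [-0.1, -1.0, 0.1]
grip_width: 65.7
t 37.85 tcp [581.2 147.8 225.6] rpy [ 3.141 -0.     1.548] F [-0.1 -1.   0.1] w 65.7
shift [0.0033 0.0001 0.0029] turn [ 0.0008  0.     -0.1508] over 1
t 37.85 tcp [581.2 147.8 225.6] rpy [ 3.141 -0.     1.548] F [-0.1 -1.   0.1] w 65.7
shift [ 3.300e-03 -2.000e-04  4.179e-01] turn [ 0.0008  0.     -0.1508] over 1
```

```bash
python3 -m inch '[[[0,0,0,0,0,-0.08,-0.43],[0,0,0,0,0,-0.15,-0.43],[0,0,0.1,0,0,-0.15,-0.43],[0,0,0.2,0,0,-0.15,-0.43],[0,0,0.28,0,0,-0.15,-0.43],[0,0,0.35,0,0,-0.15,-0.43],[0,0,0.4,0,0,-0.15,-0.43],[0,0,0.42,0,0,-0.15,-0.43],[0,0,0.42,0,0,-0.15,-0.43],[0,0,0.42,0,0,-0.15,-0.43]]]';  python3 look.py 16 340 90 460 260 180 130 300 230
```

```text
time: 39.1
tool_pos: [581.5, 148.6, 141.7]
tcp_rot: [3.14, -0.0, 1.667]
contact_force: [0.3, 0.4, 0.4]
grip_width: 65.5
```

View pics/zz16.png

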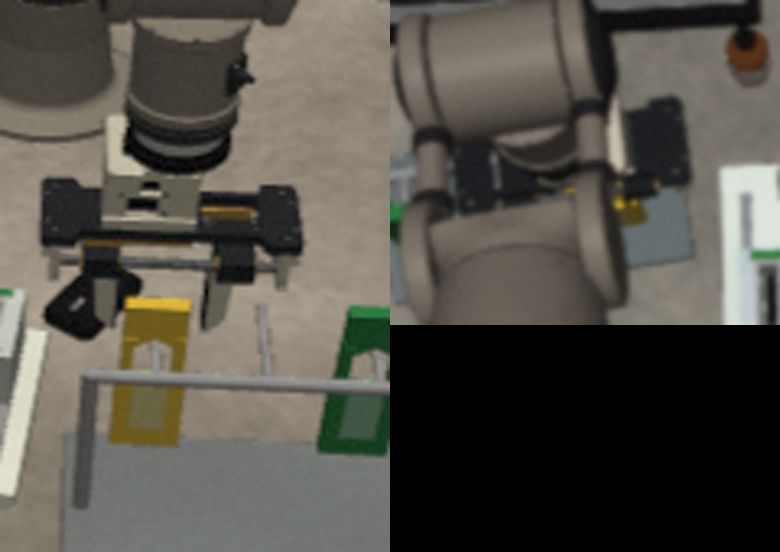

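The fingers bracket the yellow tab. Close and lift 24 mm.

```bash
python3 -m inch '[[[0,0,0,0,0,0,0],[0,0,0,0,0,0,0.3],[0,0,0,0,0,0,1],[0,0,0,0,0,0,1],[0,0,0,0,0,0,1],[0,0,0,0,0,0,1],[0,0,-0.03,0,0,0,1],[0,0,-0.08,0,0,0,1],[0,0,-0.12,0,0,0,1],[0,0,-0.12,0,0,0,1]]]';  python3 look.py 17 340 90 460 260 180 130 300 230
```

```text
time: 40.45
tool_pos: [581.6, 148.8, 166.1]
tcp_rot: [3.14, -0.0, 1.667]
contact_force: [0.1, -0.7, -1.6]
grip_width: 49.3
```

View pics/zz17.png

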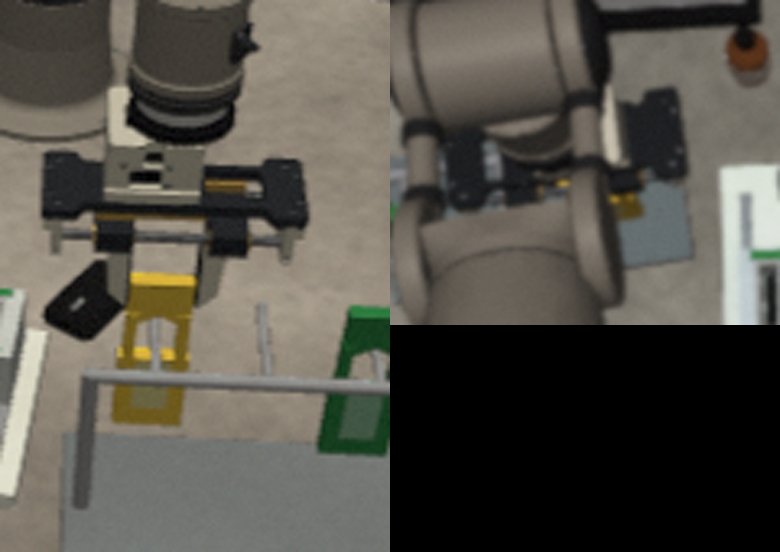

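```bash
python3 -m inch '[[[0,-0.04,0,0,0,0,1],[0,-0.08,0,0,0,0,1],[0,-0.12,0,0,0,0,1],[0,-0.16,0,0,0,0,1],[0,-0.2,0,0,0,0,1],[0,-0.25,0,0,0,0,1],[0,-0.3,0,0,0,0,1],[0,-0.35,0,0,0,0,1],[0,-0.4,0,0,0,0,1],[0,-0.4,0,0,0,0,1]]]';  python3 look.py 18 340 90 460 260 180 130 300 230;python3 plan.py 470 100 235 0.966
```

```text
time: 41.8
tool_pos: [500.9, 140.9, 165.3]
tcp_rot: [3.142, -0.0, 1.667]
contact_force: [-0.2, -0.6, -1.3]
grip_width: 49.7
t 41.90 tcp [501.8 140.9 165.3] rpy [ 3.141 -0.     1.667] F [-0.  -0.4 -1.6] w 49.4
shift [-0.1881 -0.1774 -0.3486] turn [ 8.000e-04 -4.000e-04  8.927e-01] over 1
```

View pics/zz18.png

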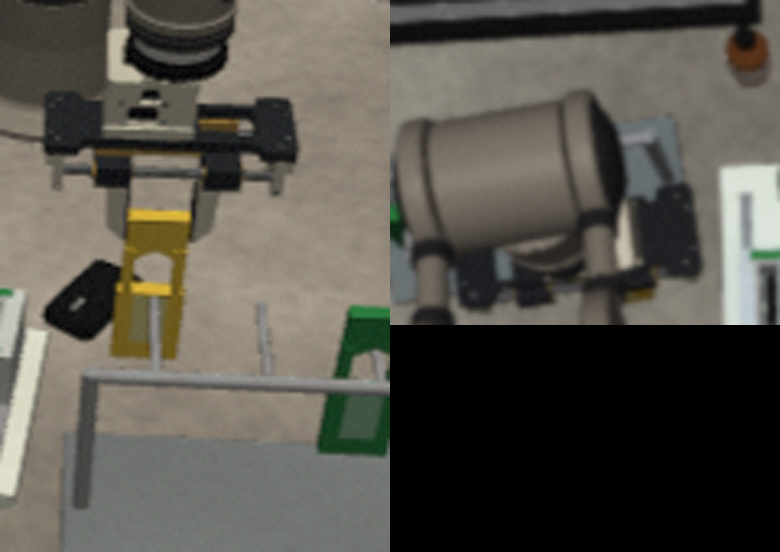

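```bash
python3 -m inch '[[[0,-0.1,-0.1,0,0,0.05,1],[-0.02,-0.18,-0.2,0,0,0.15,1],[-0.05,-0.18,-0.3,0,0,0.3,1],[-0.1,-0.18,-0.35,0,0,0.45,1],[-0.15,-0.18,-0.35,0,0,0.6,1],[-0.19,-0.18,-0.35,0,0,0.75,1],[-0.19,-0.18,-0.35,0,0,0.85,1],[-0.19,-0.18,-0.35,0,0,0.9,1],[-0.19,-0.18,-0.35,0,0,0.9,1],[-0.19,-0.18,-0.35,0,0,0.9,1]]]'; python3 plan.py 485 20 235 0.25
```

```text
time: 43.15
tool_pos: [469.5, 99.6, 235.1]
tcp_rot: [3.142, -0.0, 0.961]
contact_force: [-0.6, 0.4, -0.3]
grip_width: 49.9
t 43.15 tcp [469.5  99.6 235.1] rpy [ 3.142 -0.     0.961] F [-0.6  0.4 -0.3] w 49.9
shift [-0.2818  0.2913  0.0005] turn [ 0.000e+00 -2.000e-04  9.053e-01] over 1
```

```bash
python3 -m inch '[[[-0.04,0.04,0,0,0,0.1,1],[-0.08,0.08,0,0,0,0.25,1],[-0.12,0.13,0,0,0,0.4,1],[-0.17,0.17,0,0,0,0.55,1],[-0.22,0.23,0,0,0,0.7,1],[-0.28,0.29,0,0,0,0.85,1],[-0.28,0.29,0,0,0,0.9,1],[-0.28,0.29,0,0,0,0.9,1],[-0.28,0.29,0,0,0,0.9,1],[-0.28,0.29,0,0,0,0.9,1]]]'; python3 plan.py 491.5 -59 235 -0.02
```

```text
time: 44.4
tool_pos: [484.7, 20.6, 235.1]
tcp_rot: [-3.142, -0.0, 0.254]
contact_force: [0.5, 0.4, -0.7]
grip_width: 49.9
t 44.40 tcp [484.7  20.6 235.1] rpy [-3.142 -0.     0.254] F [ 0.5  0.4 -0.7] w 49.9
shift [-0.0675  0.3938  0.0007] turn [-1.000e-04 -2.000e-04  3.493e-01] over 1
```

```bash
python3 -m inch '[[[-0.02,0.08,0,0,0,0.1,1],[-0.03,0.16,0,0,0,0.2,1],[-0.045,0.25,0,0,0,0.3,1],[-0.06,0.32,0,0,0,0.35,1],[-0.068,0.38,0,0,0,0.35,1],[-0.068,0.394,0,0,0,0.35,1],[-0.068,0.394,0,0,0,0.35,1],[-0.068,0.394,0,0,0,0.35,1],[-0.068,0.394,0.1,0,0,0.35,1],[-0.068,0.394,0.15,0,0,0.35,1]]]'; python3 plan.py 491.5 -59 164 -0.02;  python3 look.py 19 270 100 350 220 280 130 400 250
```

```text
time: 45.65
tool_pos: [490.9, -58.8, 204.3]
tcp_rot: [-3.141, 0.001, -0.021]
contact_force: [0.4, 0.0, -1.0]
grip_width: 49.4
t 45.65 tcp [490.9 -58.8 204.3] rpy [-3.141e+00  1.000e-03 -2.100e-02] F [ 0.4  0.  -1. ] w 49.4
shift [0.0033 0.0013 0.2014] turn [-0.0006  0.0015 -0.0011] over 1
```

View pics/zz19.png

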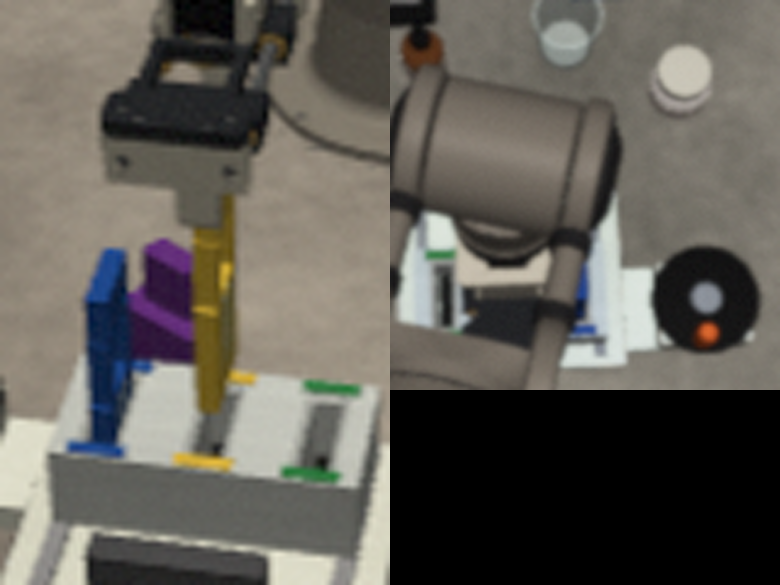

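```bash
python3 -m inch '[[[0,0,0.06,0,0,0,1],[0,0,0.1,0,0,0,1],[0,0,0.13,0,0,0,1],[0,0,0.16,0,0,0,1],[0,0,0.19,0,0,0,1],[0,0,0.22,0,0,0,1],[0,0,0.25,0,0,0,1],[0,0,0.28,0,0,0,1],[0,0,0.31,0,0,0,1],[0,0,0.31,0,0,0,1]]]'; python3 plan.py 491.5 -59 126 -0.02
```

```text
time: 47.0
tool_pos: [491.1, -59.2, 142.6]
tcp_rot: [-3.141, 0.001, -0.022]
contact_force: [0.4, -0.1, -1.0]
grip_width: 49.9
t 47.00 tcp [491.1 -59.2 142.6] rpy [-3.141e+00  1.000e-03 -2.200e-02] F [ 0.4 -0.1 -1. ] w 49.9
shift [ 0.0021 -0.0009  0.083 ] turn [-0.0004  0.0011 -0.0019] over 1
```

```bash
python3 -m inch '[[[0,0,0.01,0,0,0,1],[0,0,0.02,0,0,0,1],[0,0,0.03,0,0,0,1],[0,0,0.04,0,0,0,1],[0,0,0.05,0,0,0,1],[0,0,0.06,0,0,0,1],[0,0,0.07,0,0,0,1],[0,0,0.08,0,0,0,1],[0,0,0.085,0,0,0,1],[0,0,0.085,0,0,0,1]]]'; python3 plan.py
```

```text
time: 48.25
tool_pos: [491.4, -59.2, 126.0]
tcp_rot: [-3.141, -0.0, -0.022]
contact_force: [-0.3, -0.5, 1.5]
grip_width: 49.9
t 48.25 tcp [491.4 -59.2 126. ] rpy [-3.141 -0.    -0.022] F [-0.3 -0.5  1.5] w 49.9
```

```bash
python3 -m inch '[[[0,0,0.005,0,0,0,1],[0,0,0.01,0,0,0,1],[0,0,0.015,0,0,0,1],[0,0,0.02,0,0,0,1],[0,0,0.025,0,0,0,1],[0,0,0.025,0,0,0,1],[0,0,0.025,0,0,0,1],[0,0,0.025,0,0,0,1],[0,0,0.025,0,0,0,1],[0,0,0.025,0,0,0,1]]]'; python3 plan.py;  python3 look.py 20 270 100 350 220 280 130 400 250
```

```text
time: 49.5
tool_pos: [492.3, -59.9, 124.9]
tcp_rot: [3.14, -0.004, -0.021]
contact_force: [-8.2, -0.7, 31.8]
grip_width: 50.0
t 49.50 tcp [492.3 -59.9 124.9] rpy [ 3.14  -0.004 -0.021] F [-8.2 -0.7 31.8] w 50.0
```

View pics/zz20.png

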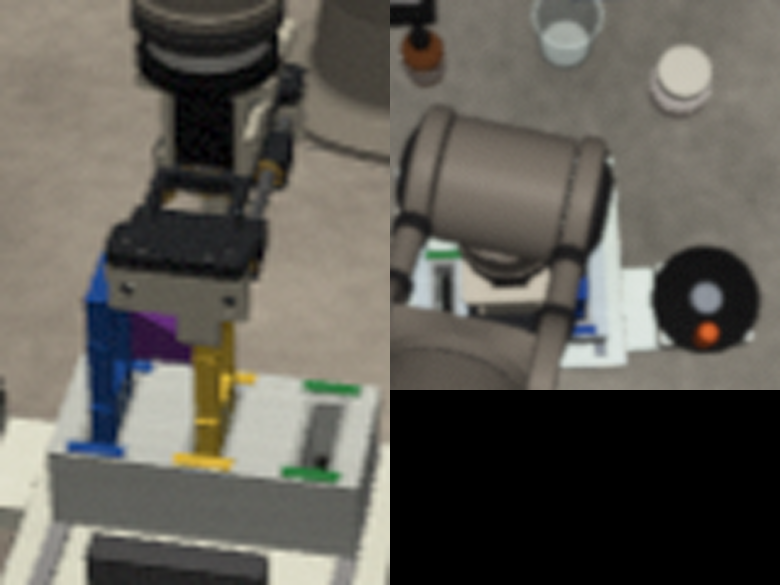

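Yellow is home too, with the stop at 124.9 and 32 N. Release and rise.

```bash
python3 -m inch '[[[0,0,-0.02,0,0,0,1],[0,0,-0.02,0,0,0,0],[0,0,-0.02,0,0,0,-0.43],[0,0,-0.02,0,0,0,-0.43],[0,0,-0.02,0,0,0,-0.43],[0,0,-0.05,0,0,0,-0.43],[0,0,-0.15,0,0,0,-0.43],[0,0,-0.3,0,0,0,-0.43],[0,0,-0.45,0,0,0,-0.43],[0,0,-0.5,0,0,0,-0.43]]]'; python3 plan.py 500 120 230 0.75; python3 look.py 21 270 100 350 220 280 130 400 250
```

```text
time: 50.85
tool_pos: [492.2, -59.5, 223.0]
tcp_rot: [3.141, -0.003, -0.021]
contact_force: [0.1, -0.4, 0.5]
grip_width: 65.4
t 50.85 tcp [492.2 -59.5 223. ] rpy [ 3.141e+00 -3.000e-03 -2.100e-02] F [ 0.1 -0.4  0.5] w 65.4
shift [ 0.02   -0.898  -0.0356] turn [ 0.0026 -0.0037 -0.9823] over 1
```

View pics/zz21.png

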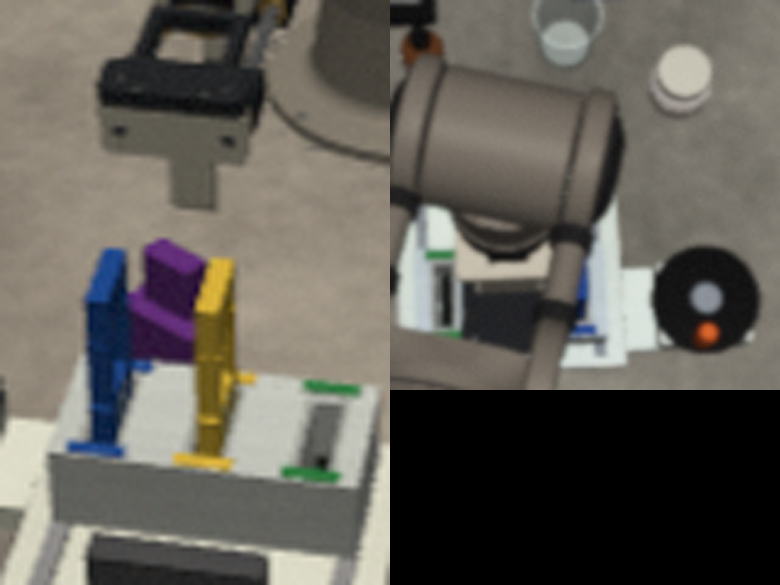

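Both have equal height in their bays. Now green.

```bash
python3 -m inch '[[[0,-0.1,-0.02,0,0,-0.1,-0.43],[0,-0.22,-0.04,0,0,-0.25,-0.43],[0,-0.35,-0.04,0,0,-0.4,-0.43],[0.01,-0.5,-0.04,0,0,-0.55,-0.43],[0.02,-0.65,-0.04,0,0,-0.7,-0.43],[0.02,-0.8,-0.04,0,0,-0.85,-0.43],[0.02,-0.9,-0.04,0,0,-0.98,-0.43],[0.02,-0.9,-0.04,0,0,-0.98,-0.43],[0.02,-0.9,-0.04,0,0,-0.98,-0.43],[0.02,-0.9,-0.04,0,0,-0.98,-0.43]]]'; python3 plan.py 535 235 230 1.5
```

```text
time: 52.2
tool_pos: [499.2, 119.7, 228.8]
tcp_rot: [-3.141, 0.001, 0.746]
contact_force: [-0.0, 0.4, 0.6]
grip_width: 65.7
t 52.20 tcp [499.2 119.7 228.8] rpy [-3.141e+00  1.000e-03  7.460e-01] F [-0.   0.4  0.6] w 65.7
shift [ 0.5228 -0.3016 -0.0061] turn [-5.0e-04  5.0e-04 -9.6e-01] over 1
```

```bash
python3 -m inch '[[[0.06,-0.03,0,0,0,-0.12,-0.43],[0.12,-0.07,0,0,0,-0.25,-0.43],[0.2,-0.11,0,0,0,-0.4,-0.43],[0.28,-0.15,0,0,0,-0.55,-0.43],[0.36,-0.2,0,0,0,-0.7,-0.43],[0.44,-0.25,0,0,0,-0.85,-0.43],[0.52,-0.3,0,0,0,-0.96,-0.43],[0.52,-0.3,0,0,0,-0.96,-0.43],[0.52,-0.3,0,0,0,-0.96,-0.43],[0.52,-0.3,0,0,0,-0.96,-0.43]]]'; python3 plan.py 565.3 316 225 1.666
```

```text
time: 53.45
tool_pos: [534.6, 234.4, 229.3]
tcp_rot: [3.141, 0.0, 1.5]
contact_force: [-0.0, -0.1, 0.4]
grip_width: 65.7
t 53.45 tcp [534.6 234.4 229.3] rpy [3.141 0.    1.5  ] F [-0.  -0.1  0.4] w 65.7
shift [0.4176 0.1242 0.0214] turn [ 2.000e-04  2.000e-04 -2.112e-01] over 1
```

```bash
python3 -m inch '[[[0.1,0.03,0,0,0,-0.05,-0.43],[0.2,0.06,0,0,0,-0.1,-0.43],[0.3,0.09,0,0,0,-0.15,-0.43],[0.4,0.12,0,0,0,-0.21,-0.43],[0.418,0.124,0.02,0,0,-0.21,-0.43],[0.418,0.124,0.02,0,0,-0.21,-0.43],[0.418,0.124,0.02,0,0,-0.21,-0.43],[0.418,0.124,0.02,0,0,-0.21,-0.43],[0.418,0.124,0.02,0,0,-0.21,-0.43],[0.418,0.124,0.02,0,0,-0.21,-0.43]]]'; python3 plan.py 565.3 316 142 1.666;  python3 look.py 22 400 90 520 260 120 130 240 230
```

```text
time: 54.7
tool_pos: [565.1, 316.9, 225.3]
tcp_rot: [3.141, -0.0, 1.667]
contact_force: [-0.3, 0.2, -0.3]
grip_width: 65.8
t 54.70 tcp [565.1 316.9 225.3] rpy [ 3.141 -0.     1.667] F [-0.3  0.2 -0.3] w 65.8
shift [-4.600e-03  3.000e-04  4.164e-01] turn [ 0.0003 -0.0001  0.0011] over 1
```

View pics/zz22.png

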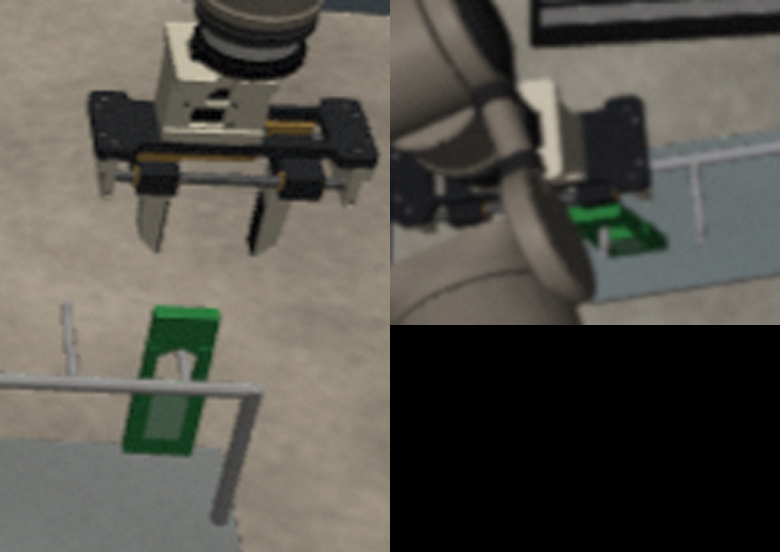

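```bash
python3 -m inch '[[[-0.01,0,0.08,0,0,0,-0.43],[-0.01,0,0.16,0,0,0,-0.43],[-0.01,0,0.22,0,0,0,-0.43],[-0.01,0,0.28,0,0,0,-0.43],[-0.01,0,0.34,0,0,0,-0.43],[-0.01,0,0.39,0,0,0,-0.43],[-0.01,0,0.415,0,0,0,-0.43],[-0.01,0,0.415,0,0,0,-0.43],[-0.01,0,0.415,0,0,0,-0.43],[-0.01,0,0.415,0,0,0,-0.43]]]';  python3 look.py 23 400 90 520 260 120 130 240 230
```

```text
time: 56.05
tool_pos: [565.5, 315.2, 142.7]
tcp_rot: [3.141, -0.0, 1.667]
contact_force: [0.0, -0.6, 0.3]
grip_width: 65.8
```

View pics/zz23.png

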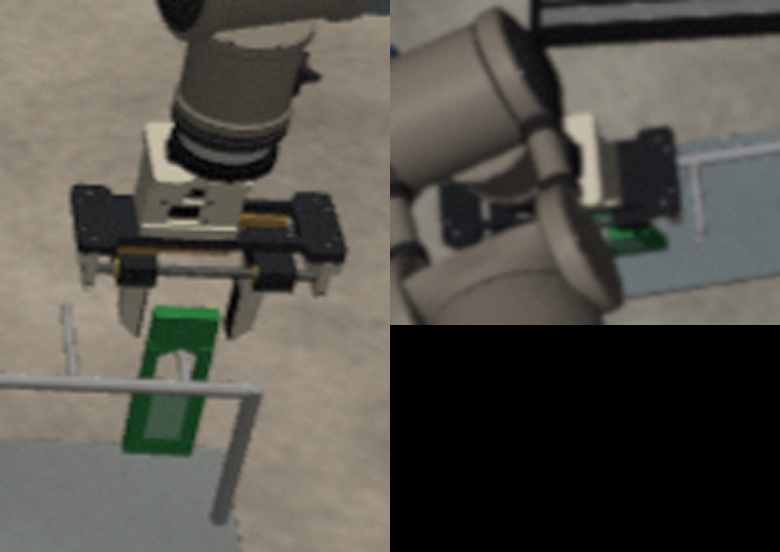

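```bash
python3 -m inch '[[[0,0,0,0,0,0,0],[0,0,0,0,0,0,0.3],[0,0,0,0,0,0,1],[0,0,0,0,0,0,1],[0,0,0,0,0,0,1],[0,0,0,0,0,0,1],[0,0,-0.03,0,0,0,1],[0,0,-0.08,0,0,0,1],[0,0,-0.12,0,0,0,1],[0,0,-0.12,0,0,0,1]]]';  python3 look.py 24 400 90 520 260 120 130 240 230
```

```text
time: 57.4
tool_pos: [565.8, 315.0, 167.2]
tcp_rot: [3.14, -0.0, 1.667]
contact_force: [-0.2, 0.3, -0.7]
grip_width: 49.4
```

View pics/zz24.png

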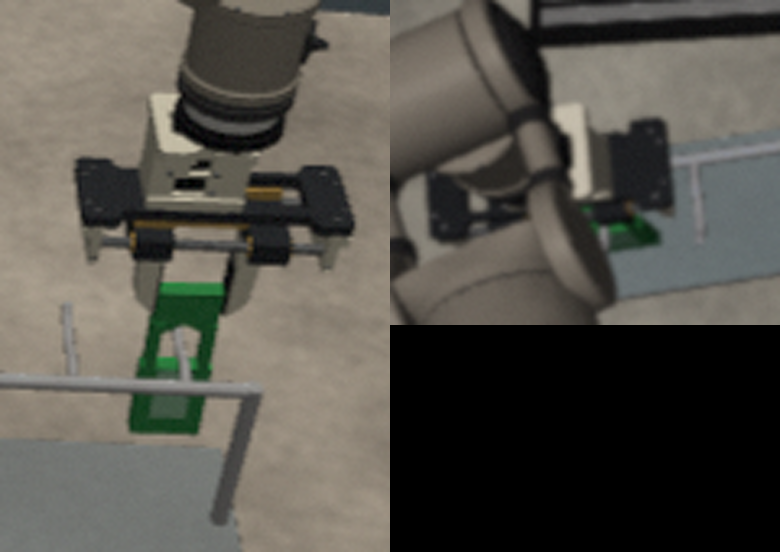

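```bash
python3 -m inch '[[[0,-0.04,0,0,0,0,1],[0,-0.08,0,0,0,0,1],[0,-0.12,0,0,0,0,1],[0,-0.16,0,0,0,0,1],[0,-0.2,0,0,0,0,1],[0,-0.25,0,0,0,0,1],[0,-0.3,0,0,0,0,1],[0,-0.35,0,0,0,0,1],[0,-0.4,0,0,0,0,1],[0,-0.4,0,0,0,0,1]]]';  python3 look.py 25 400 90 520 260 120 130 240 230;python3 plan.py 470 190 235 1.0
```

```text
time: 58.75
tool_pos: [485.0, 307.4, 166.4]
tcp_rot: [3.141, -0.0, 1.668]
contact_force: [1.1, -0.2, -0.5]
grip_width: 50.0
t 58.85 tcp [485.8 307.4 166.3] rpy [ 3.141 -0.     1.667] F [ 0.2  1.1 -0.6] w 49.8
shift [-0.5768 -0.1351 -0.3436] turn [ 7.000e-04 -5.000e-04  8.495e-01] over 1
```

View pics/zz25.png

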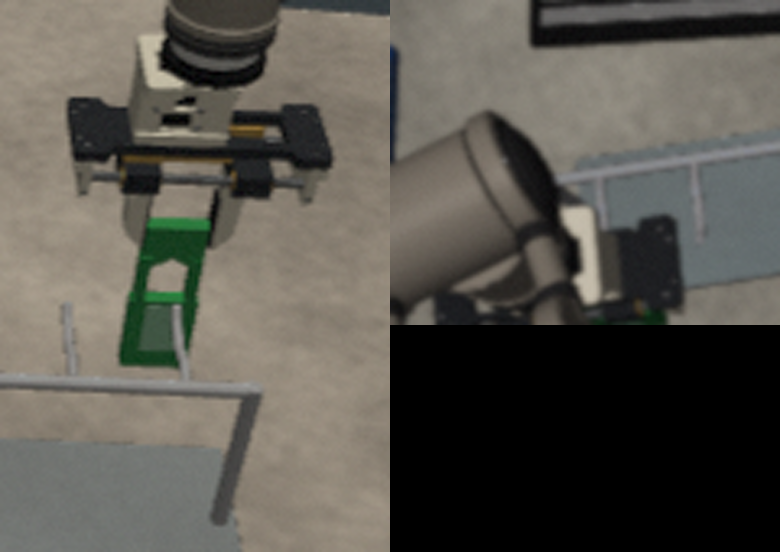

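```bash
python3 -m inch '[[[0,-0.1,-0.1,0,0,0.05,1],[-0.05,-0.14,-0.2,0,0,0.15,1],[-0.12,-0.14,-0.3,0,0,0.3,1],[-0.2,-0.14,-0.34,0,0,0.45,1],[-0.3,-0.14,-0.34,0,0,0.6,1],[-0.4,-0.14,-0.34,0,0,0.75,1],[-0.5,-0.14,-0.34,0,0,0.85,1],[-0.58,-0.14,-0.34,0,0,0.85,1],[-0.58,-0.14,-0.34,0,0,0.85,1],[-0.58,-0.14,-0.34,0,0,0.85,1]]]'; python3 plan.py 475 90 235 0.3
```

```text
time: 60.1
tool_pos: [469.1, 189.6, 234.2]
tcp_rot: [-3.142, -0.001, 1.0]
contact_force: [0.6, 0.1, -0.7]
grip_width: 49.9
t 60.10 tcp [469.1 189.6 234.2] rpy [-3.142e+00 -1.000e-03  1.000e+00] F [ 0.6  0.1 -0.7] w 49.9
shift [-0.403   0.2938 -0.0043] turn [-3.000e-04 -6.000e-04  8.916e-01] over 1
```

```bash
python3 -m inch '[[[-0.05,0.04,0,0,0,0.1,1],[-0.1,0.08,0,0,0,0.25,1],[-0.17,0.13,0,0,0,0.4,1],[-0.24,0.17,0,0,0,0.55,1],[-0.32,0.23,0,0,0,0.7,1],[-0.4,0.29,0,0,0,0.85,1],[-0.4,0.29,0,0,0,0.89,1],[-0.4,0.29,0,0,0,0.89,1],[-0.4,0.29,0,0,0,0.89,1],[-0.4,0.29,0,0,0,0.89,1]]]'; python3 plan.py 492 3 235 -0.02
```

```text
time: 61.35
tool_pos: [474.4, 91.1, 234.1]
tcp_rot: [-3.141, -0.0, 0.302]
contact_force: [0.1, 0.4, -1.0]
grip_width: 49.5
t 61.35 tcp [474.4  91.1 234.1] rpy [-3.141 -0.     0.302] F [ 0.1  0.4 -1. ] w 49.5
shift [-0.0471  0.4467 -0.0044] turn [-3.0e-04 -2.0e-04  4.1e-01] over 1
```

```bash
python3 -m inch '[[[-0.01,0.08,0,0,0,0.1,1],[-0.02,0.16,0,0,0,0.2,1],[-0.03,0.25,0,0,0,0.3,1],[-0.04,0.32,0,0,0,0.41,1],[-0.045,0.4,0,0,0,0.41,1],[-0.046,0.446,0,0,0,0.41,1],[-0.046,0.446,0,0,0,0.41,1],[-0.046,0.446,0,0,0,0.41,1],[-0.046,0.446,0.1,0,0,0.41,1],[-0.046,0.446,0.15,0,0,0.41,1]]]'; python3 plan.py 492 3 142 -0.02;  python3 look.py 26 270 100 350 220 280 130 400 250
```

```text
time: 62.6
tool_pos: [491.6, 3.1, 203.3]
tcp_rot: [-3.141, 0.001, -0.021]
contact_force: [-0.5, 0.2, -0.6]
grip_width: 49.8
t 62.60 tcp [491.6   3.1 203.3] rpy [-3.141e+00  1.000e-03 -2.100e-02] F [-0.5  0.2 -0.6] w 49.8
shift [0.0026 0.0008 0.3066] turn [-0.0005  0.0015 -0.0008] over 1
```

View pics/zz26.png

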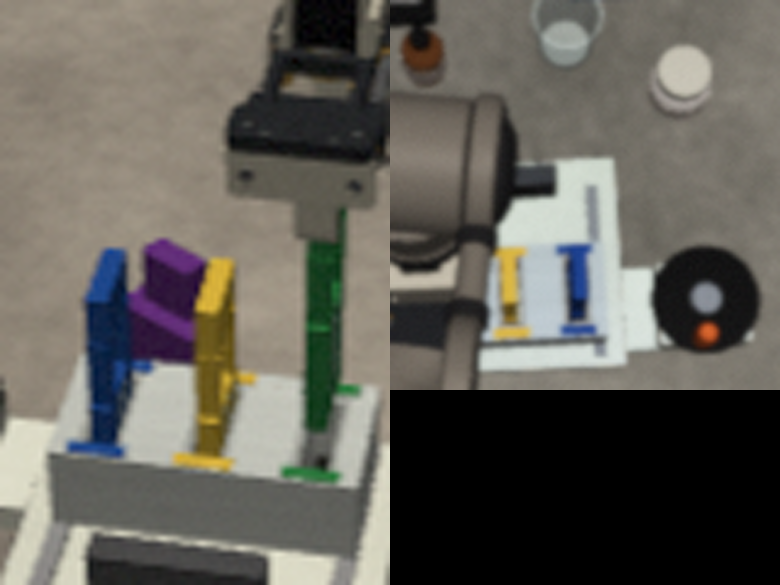

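```bash
python3 -m inch '[[[0,0,0.06,0,0,0,1],[0,0,0.1,0,0,0,1],[0,0,0.13,0,0,0,1],[0,0,0.16,0,0,0,1],[0,0,0.19,0,0,0,1],[0,0,0.22,0,0,0,1],[0,0,0.25,0,0,0,1],[0,0,0.28,0,0,0,1],[0,0,0.305,0,0,0,1],[0,0,0.305,0,0,0,1]]]'; python3 plan.py 492 3 126 -0.02; python3 look.py 27 270 100 350 220 280 130 400 250
```

```text
time: 63.95
tool_pos: [491.9, 2.7, 142.6]
tcp_rot: [-3.141, 0.001, -0.022]
contact_force: [-1.3, 0.0, -2.3]
grip_width: 49.2
t 63.95 tcp [491.9   2.7 142.6] rpy [-3.141e+00  1.000e-03 -2.200e-02] F [-1.3  0.  -2.3] w 49.2
shift [ 0.0007 -0.0017  0.0829] turn [-0.0003  0.001  -0.002 ] over 1
```

View pics/zz27.png

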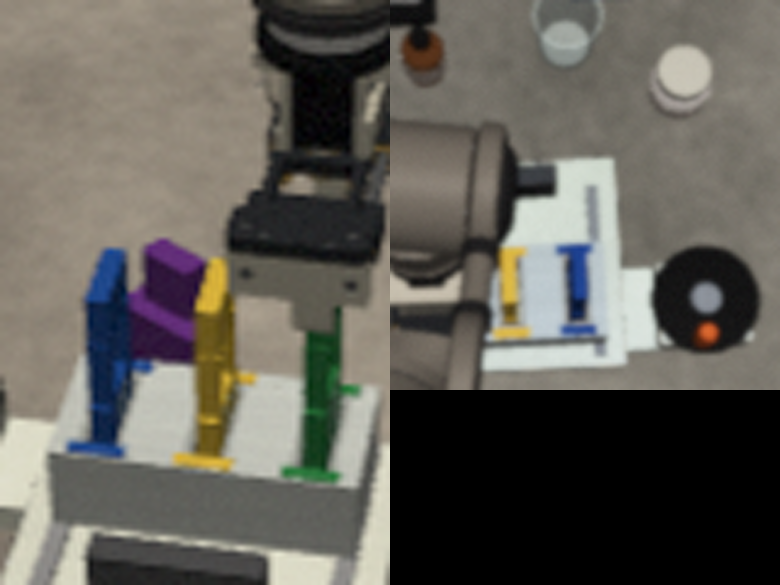

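```bash
python3 -m inch '[[[0,0,0.01,0,0,0,1],[0,0,0.02,0,0,0,1],[0,0,0.03,0,0,0,1],[0,0,0.04,0,0,0,1],[0,0,0.05,0,0,0,1],[0,0,0.06,0,0,0,1],[0,0,0.07,0,0,0,1],[0,0,0.08,0,0,0,1],[0,0,0.085,0,0,0,1],[0,0,0.085,0,0,0,1]]]'; python3 plan.py
```

```text
time: 65.3
tool_pos: [492.3, 2.6, 126.8]
tcp_rot: [3.141, -0.001, -0.021]
contact_force: [-4.1, -0.1, 7.6]
grip_width: 50.0
t 65.30 tcp [492.3   2.6 126.8] rpy [ 3.141e+00 -1.000e-03 -2.100e-02] F [-4.1 -0.1  7.6] w 50.0
```

```bash
python3 -m inch '[[[0,0,0.005,0,0,0,1],[0,0,0.01,0,0,0,1],[0,0,0.015,0,0,0,1],[0,0,0.02,0,0,0,1],[0,0,0.02,0,0,0,1],[0,0,0.02,0,0,0,1],[0,0,0.02,0,0,0,1],[0,0,0.02,0,0,0,1],[0,0,0.02,0,0,0,1],[0,0,0.02,0,0,0,1]]]'; python3 plan.py;  python3 look.py 28 270 100 350 220 280 130 400 250
```

```text
time: 66.55
tool_pos: [494.7, 2.3, 125.7]
tcp_rot: [3.141, -0.008, -0.021]
contact_force: [-5.9, 1.1, 24.4]
grip_width: 49.9
t 66.55 tcp [494.7   2.3 125.7] rpy [ 3.141 -0.008 -0.021] F [-5.9  1.1 24.4] w 49.9
```

View pics/zz28.png

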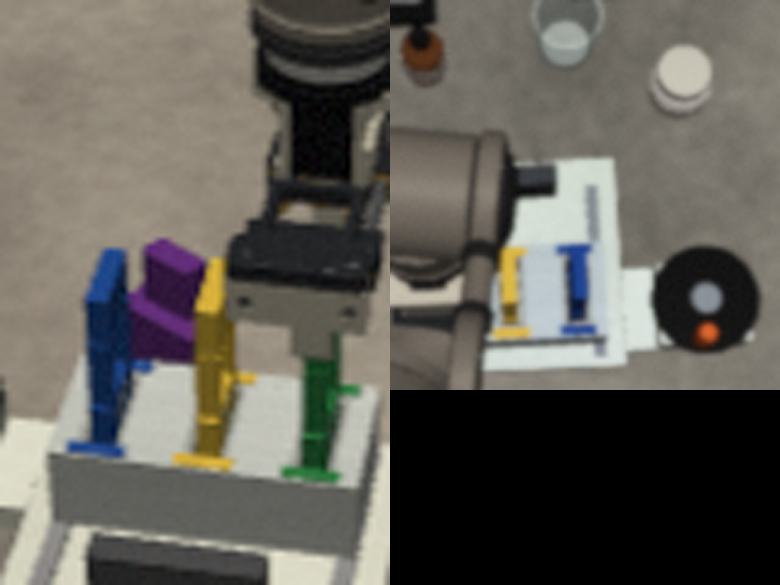

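All three home presses match: the tool dropped 17 mm from hook grip to the stop each time. Release green and rise.

```bash
python3 -m inch '[[[0,0,-0.02,0,0,0,1],[0,0,-0.02,0,0,0,0],[0,0,-0.02,0,0,0,-0.43],[0,0,-0.02,0,0,0,-0.43],[0,0,-0.02,0,0,0,-0.43],[0,0,-0.05,0,0,0,-0.43],[0,0,-0.15,0,0,0,-0.43],[0,0,-0.3,0,0,0,-0.43],[0,0,-0.45,0,0,0,-0.43],[0,0,-0.5,0,0,0,-0.43]]]'; python3 look.py 29 260 140 350 240 280 170 400 270
python3 - <<'E'
from h import *
s=cv2.imread("pics/scene29.png")[:,:,::-1].copy();t=cv2.imread("pics/top29.png")[:,:,::-1].copy()
for n,im,roi in(("scene",s,(230,140,280,200)),("top",t,(350,200,400,250))):
    for b in blobs(im,"org",roi): print(n,b,onz(n,*b[1],118 if n=="top" else 116))
m=cv2.inRange(t[195:260,345:405],(0,0,0),(50,50,50)); 
c=max(cv2.findContours(m,0,2)[0],key=cv2.contourArea); (x,y),r=cv2.minEnclosingCircle(c); print(x+345,y+195,r,onz("top",x+345,y+195,66)); e=cv2.fitEllipse(c); print(e[0][0]+345,e[0][1]+195, onz("top",e[0][0]+345,e[0][1]+195,66))
E
python3 plan.py 440 -150 230 -0.1
```

```text
time: 67.9
tool_pos: [493.0, 2.5, 224.1]
tcp_rot: [3.141, -0.004, -0.021]
contact_force: [-0.1, -0.6, 0.5]
grip_width: 65.6
scene ([255, 157, 5, 4, 16], [256.75, 158.62]) [ 442.36261694 -236.54228731  116.        ]
top ([375, 229, 6, 6, 27], [377.48, 231.89]) [ 435.84290917 -234.06621393  118.        ]
376.6886787414551 221.70754623413086 16.229394912719727 [ 474.51591427 -241.91927827   66.        ]
376.70305824279785 221.73832893371582 [ 474.41768386 -241.95469005   66.        ]
t 68.00 tcp [492.5   2.6 222.8] rpy [ 3.141e+00 -2.000e-03 -2.100e-02] F [ 0.9  1.4 -0.1] w 65.5
shift [-0.2459  0.7683 -0.0363] turn [ 0.0001 -0.0024  0.1   ] over 1
```

View pics/zz29.png

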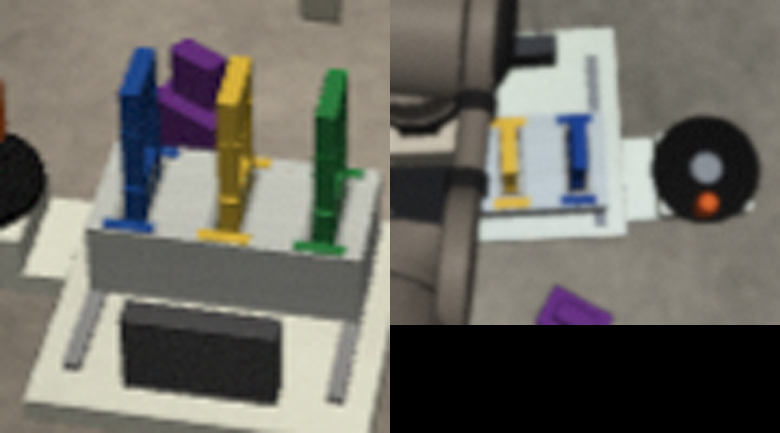

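All three cassettes are standing in matching bays. Crossing to the crank knob at about (436.5, −236).

```bash
python3 -m inch '[[[-0.03,0.1,-0.05,0,0,0,-0.43],[-0.06,0.25,-0.05,0,0,0,-0.43],[-0.1,0.4,-0.05,0,0,0,-0.43],[-0.14,0.55,-0.05,0,0,0,-0.43],[-0.18,0.7,-0.05,0,0,0,-0.43],[-0.22,0.85,-0.05,0,0,0,-0.43],[-0.25,0.95,-0.05,0,0,0,-0.43],[-0.25,0.95,-0.05,0,0,0,-0.43],[-0.25,0.95,-0.05,0,0,0,-0.43],[-0.25,0.95,-0.05,0,0,0,-0.43]]]'; python3 plan.py 436.5 -236 130 0
```

```text
time: 69.25
tool_pos: [438.1, -185.5, 231.8]
tcp_rot: [-3.141, 0.0, -0.021]
contact_force: [0.6, 0.6, -0.1]
grip_width: 65.7
t 69.25 tcp [ 438.1 -185.5  231.8] rpy [-3.141  0.    -0.021] F [ 0.6  0.6 -0.1] w 65.7
shift [-0.0027  0.2531  0.5088] turn [-0.0007  0.0004 -0.0262] over 1
```

```bash
python3 -m inch '[[[0,0.1,0,0,0,0,-0.43],[0,0.2,0,0,0,0,-0.43],[0,0.25,0.1,0,0,0,-0.43],[0,0.25,0.2,0,0,0,-0.43],[0,0.253,0.35,0,0,-0.02,-0.43],[0,0.253,0.45,0,0,-0.02,-0.43],[0,0.253,0.5,0,0,-0.02,-0.43],[0,0.253,0.5,0,0,-0.02,-0.43],[0,0.253,0.5,0,0,-0.02,-0.43],[0,0.253,0.5,0,0,-0.02,-0.43]]]'; python3 plan.py 436.5 -236 60 0; python3 look.py 30 220 100 320 220 340 180 420 260
```

```text
time: 70.5
tool_pos: [437.3, -237.2, 132.9]
tcp_rot: [3.141, -0.001, -0.006]
contact_force: [0.2, 0.3, 0.5]
grip_width: 65.5
t 70.50 tcp [ 437.3 -237.2  132.9] rpy [ 3.141e+00 -1.000e-03 -6.000e-03] F [0.2 0.3 0.5] w 65.5
shift [-0.0048 -0.0063  0.3644] turn [ 0.0011 -0.0017 -0.0073] over 1
```

View pics/zz30.png

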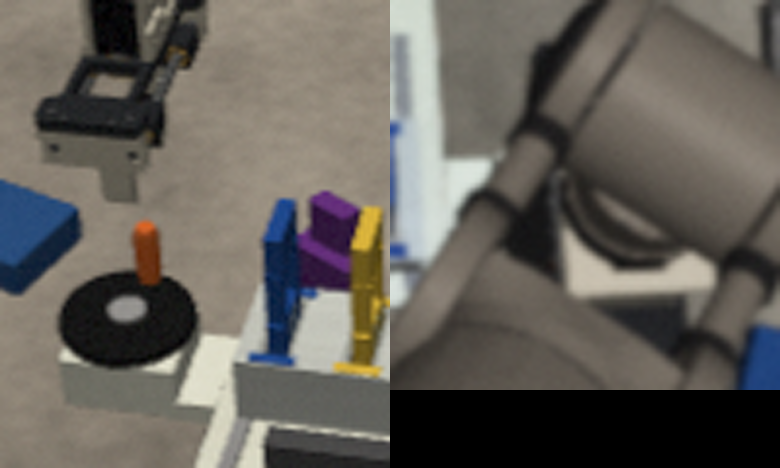

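```bash
python3 - <<'E'
from h import *
for dz in(20,25):print(proj("scene",[437.3+43,-237.2,132.9+dz]))
print(proj("scene",[436.5,-236,118]))
E
```

```text
[251.94517567 156.36839163]
[251.77921272 154.94103657]
[257.38350801 156.86413887]
```

```bash
python3 -m inch '[[[-0.005,-0.008,0.08,0,0,0,-0.43],[-0.005,-0.008,0.16,0,0,0,-0.43],[-0.005,-0.008,0.22,0,0,0,-0.43],[-0.005,-0.008,0.28,0,0,0,-0.43],[-0.005,-0.008,0.33,0,0,0,-0.43],[-0.005,-0.008,0.36,0,0,0,-0.43],[-0.005,-0.008,0.36,0,0,0,-0.43],[-0.005,-0.008,0.36,0,0,0,-0.43],[-0.005,-0.008,0.36,0,0,0,-0.43],[-0.005,-0.008,0.36,0,0,0,-0.43]]]'; python3 plan.py; python3 look.py 31 220 100 320 220 340 180 420 260
```

```text
time: 71.85
tool_pos: [436.1, -235.3, 60.3]
tcp_rot: [3.141, -0.0, -0.006]
contact_force: [0.7, 0.5, -0.6]
grip_width: 65.9
t 71.85 tcp [ 436.1 -235.3   60.3] rpy [ 3.141 -0.    -0.006] F [ 0.7  0.5 -0.6] w 65.9
```

View pics/zz31.png

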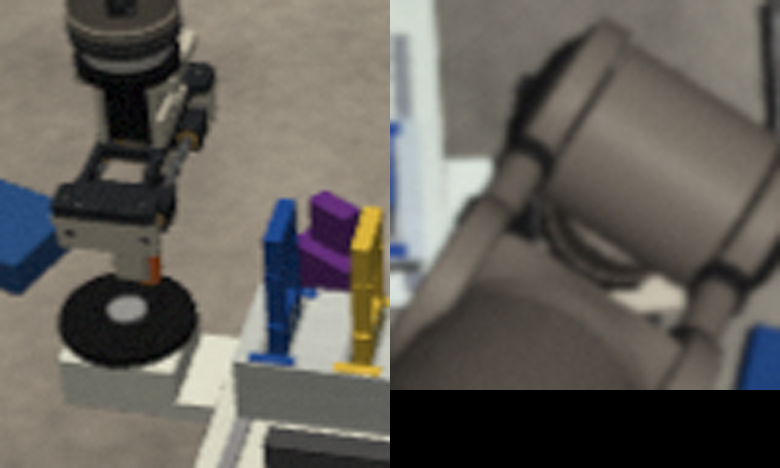

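```bash
python3 -m inch '[[[0,0,0,0,0,0,0],[0,0,0,0,0,0,0.3],[0,0,0,0,0,0,0.5],[0,0,0,0,0,0,0.6],[0,0,0,0,0,0,1],[0,0,0,0,0,0,1],[0,0,0,0,0,0,1],[0,0,0,0,0,0,1],[0,0,0,0,0,0,1],[0,0,0,0,0,0,1]]]'; python3 plan.py; python3 look.py 32 220 100 320 220 340 180 420 260
```

```text
time: 73.2
tool_pos: [437.5, -235.6, 60.2]
tcp_rot: [3.141, -0.003, -0.006]
contact_force: [6.8, -0.2, -3.0]
grip_width: 18.9
t 73.20 tcp [ 437.5 -235.6   60.2] rpy [ 3.141e+00 -3.000e-03 -6.000e-03] F [ 6.8 -0.2 -3. ] w 18.9
```

View pics/zz32.png

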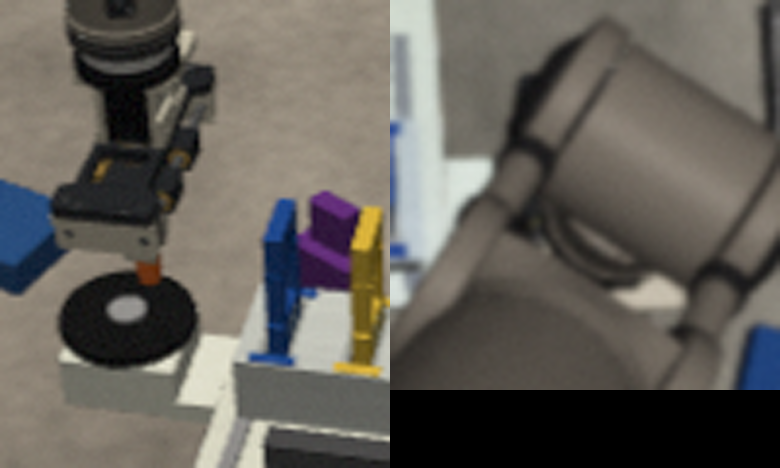

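```bash
python3 - <<'E'
from h import *
print("finger front face",proj("scene",[438+10+19,-235.6,90]), "knob",proj("scene",[438,-235.6,84]),proj("scene",[438,-225.6,84]))
s=cv2.imread("pics/scene32.png")
cv2.imwrite("pics/z14.png",cv2.resize(s[140:185,230:285],None,fx=12,fy=12,interpolation=cv2.INTER_NEAREST))
E
```

```text
finger front face [255.68684394 170.94522059] knob [258.37523588 166.37544634] [261.67823447 166.71085088]
```

View pics/z14.png

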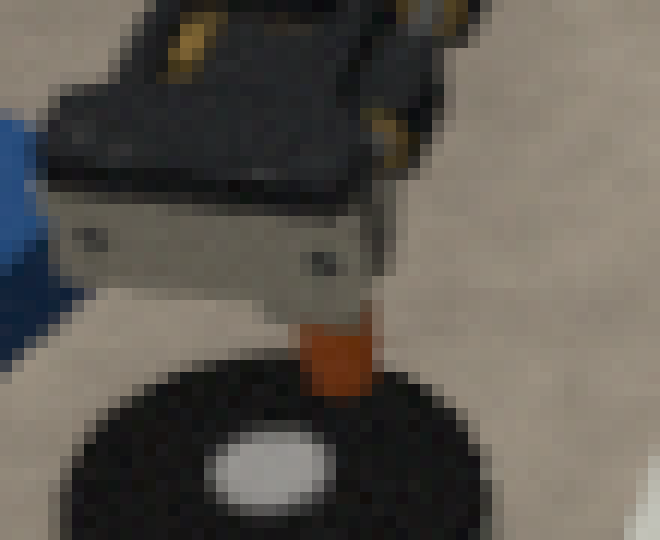

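The knob is gripped (18.9 mm), with the finger centred on it. I'll compute the circle waypoints.

```bash
cat > circ.py <<'E'
import sys,numpy as np
from plant import bot
# hub, current commanded xy, yaw, list of angles
hx,hy,bx,by,yaw=map(float,sys.argv[1:6])
for a in map(float,sys.argv[6:]):
    p=np.array([hx+40*np.cos(np.radians(a))-bx,hy+40*np.sin(np.radians(a))-by])
    print(a,np.round([(p@[np.cos(yaw),np.sin(yaw)])/200,(p@[np.sin(yaw),-np.cos(yaw)])/200],3))
E
python3 circ.py 477.5 -243.7 436.1 -235.3 -0.006 168 163 156 148 140 132 124 116 109
```

```text
168.0 [0.011 0.   ]
163.0 [ 0.016 -0.017]
156.0 [ 0.024 -0.039]
148.0 [ 0.037 -0.064]
140.0 [ 0.053 -0.087]
132.0 [ 0.073 -0.107]
124.0 [ 0.094 -0.124]
116.0 [ 0.118 -0.138]
109.0 [ 0.141 -0.148]
```

```bash
python3 -m inch '[[[0.011,0,0,0,0,0,1],[0.016,-0.017,0,0,0,0,1],[0.024,-0.039,0,0,0,0,1],[0.037,-0.064,0,0,0,0,1],[0.053,-0.087,0,0,0,0,1],[0.073,-0.107,0,0,0,0,1],[0.094,-0.124,0,0,0,0,1],[0.118,-0.138,0,0,0,0,1],[0.141,-0.148,0,0,0,0,1],[0.141,-0.148,0,0,0,0,1]]]'; python3 plan.py; python3 look.py 33 220 100 340 220 340 180 420 260
```

```text
time: 74.55
tool_pos: [465.3, -205.2, 60.2]
tcp_rot: [-3.141, -0.001, -0.006]
contact_force: [0.1, 3.2, 4.8]
grip_width: 18.8
t 74.55 tcp [ 465.3 -205.2   60.2] rpy [-3.141e+00 -1.000e-03 -6.000e-03] F [0.1 3.2 4.8] w 18.8
```

View pics/zz33.png

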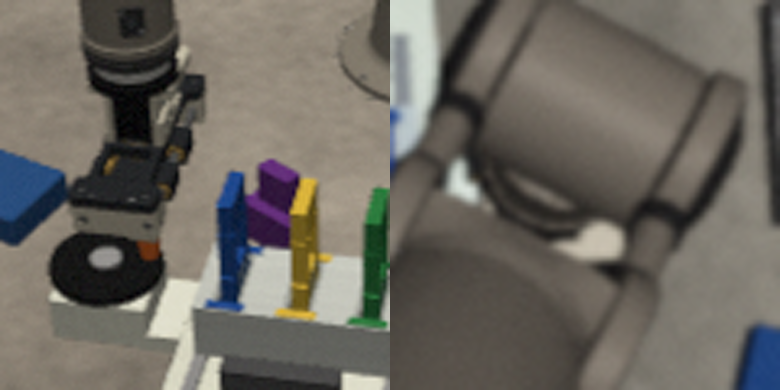

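The knob follows with little force. Continuing at 15° steps.

```bash
python3 circ.py 477.5 -243.7 464.5 -205.9 -0.006 99 86 72 58 44 30 16 2 -12 -20
```

```text
99.0 [ 0.034 -0.009]
86.0 [ 0.079 -0.011]
72.0 [ 0.127 -0.002]
58.0 [0.171 0.018]
44.0 [0.209 0.049]
30.0 [0.239 0.088]
16.0 [0.258 0.132]
2.0 [0.266 0.18 ]
-12.0 [0.262 0.229]
-20.0 [0.254 0.256]
```

```bash
python3 -m inch '[[[0.034,-0.009,0,0,0,0,1],[0.079,-0.011,0,0,0,0,1],[0.127,-0.002,0,0,0,0,1],[0.171,0.018,0,0,0,0,1],[0.209,0.049,0,0,0,0,1],[0.239,0.088,0,0,0,0,1],[0.258,0.132,0,0,0,0,1],[0.266,0.18,0,0,0,0,1],[0.262,0.229,0,0,0,0,1],[0.254,0.256,0,0,0,0,1]]]'; python3 plan.py; python3 look.py 34 220 100 340 220 340 180 420 260; python3 circ.py 477.5 -243.7 515.1 -257.4 -0.006 -30 -43 -57 -71 -85 -99 -113 -127 -141 -150
```

```text
time: 75.9
tool_pos: [514.6, -257.1, 60.1]
tcp_rot: [-3.14, 0.001, -0.006]
contact_force: [-2.1, 4.2, 6.8]
grip_width: 19.2
t 75.90 tcp [ 514.6 -257.1   60.1] rpy [-3.14e+00  1.00e-03 -6.00e-03] F [-2.1  4.2  6.8] w 19.2
-30.0 [-0.015  0.032]
-43.0 [-0.041  0.068]
-57.0 [-0.078  0.1  ]
-71.0 [-0.122  0.121]
-85.0 [-0.17   0.132]
-99.0 [-0.219  0.13 ]
-113.0 [-0.265  0.117]
-127.0 [-0.308  0.093]
-141.0 [-0.343  0.059]
-150.0 [-0.361  0.034]
```

View pics/zz34.png

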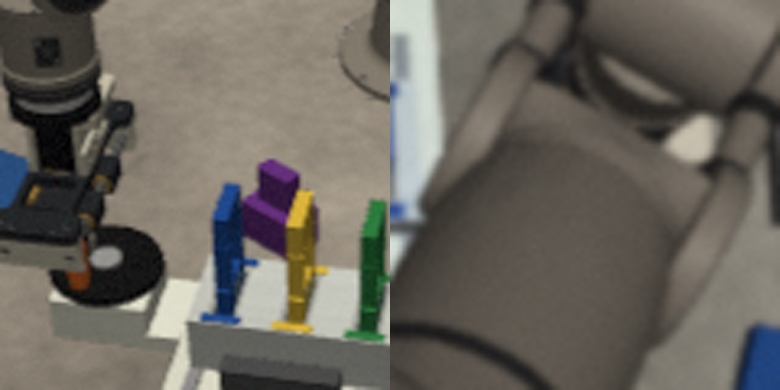

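```bash
python3 -m inch '[[[-0.015,0.032,0,0,0,0,1],[-0.041,0.068,0,0,0,0,1],[-0.078,0.1,0,0,0,0,1],[-0.122,0.121,0,0,0,0,1],[-0.17,0.132,0,0,0,0,1],[-0.219,0.13,0,0,0,0,1],[-0.265,0.117,0,0,0,0,1],[-0.308,0.093,0,0,0,0,1],[-0.343,0.059,0,0,0,0,1],[-0.361,0.034,0,0,0,0,1]]]'; python3 plan.py; python3 look.py 35 220 100 340 220 340 180 420 260; python3 circ.py 477.5 -243.7 442.9 -263.7 -0.006 -160 -173 -187 -201 -215 -229 -243 -253 -262 -268
```

```text
time: 77.25
tool_pos: [442.5, -264.0, 60.2]
tcp_rot: [3.14, -0.001, -0.006]
contact_force: [5.1, -1.1, 0.1]
grip_width: 19.3
t 77.25 tcp [ 442.5 -264.    60.2] rpy [ 3.14e+00 -1.00e-03 -6.00e-03] F [ 5.1 -1.1  0.1] w 19.3
-160.0 [-0.015 -0.032]
-173.0 [-0.026 -0.075]
-187.0 [-0.026 -0.124]
-201.0 [-0.015 -0.172]
-215.0 [ 0.008 -0.215]
-229.0 [ 0.04  -0.251]
-243.0 [ 0.081 -0.279]
-253.0 [ 0.113 -0.292]
-262.0 [ 0.143 -0.299]
-268.0 [ 0.164 -0.301]
```

View pics/zz35.png

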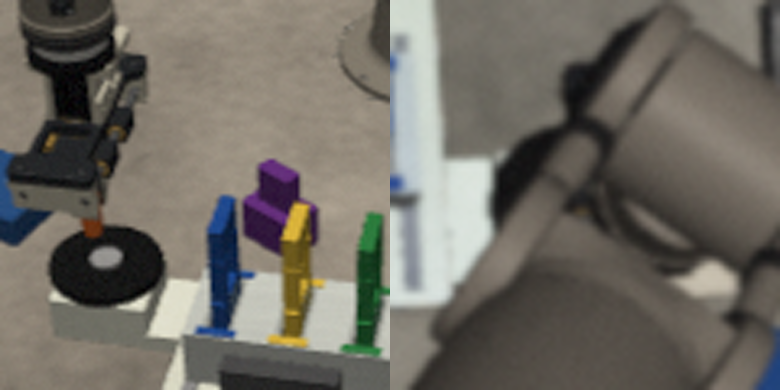

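```bash
python3 -m inch '[[[-0.015,-0.032,0,0,0,0,1],[-0.026,-0.075,0,0,0,0,1],[-0.026,-0.124,0,0,0,0,1],[-0.015,-0.172,0,0,0,0,1],[0.008,-0.215,0,0,0,0,1],[0.04,-0.251,0,0,0,0,1],[0.081,-0.279,0,0,0,0,1],[0.113,-0.292,0,0,0,0,1],[0.143,-0.299,0,0,0,0,1],[0.164,-0.301,0,0,0,0,1]]]'; python3 plan.py; python3 look.py 36 220 100 340 220 340 180 420 260; python3 circ.py 477.5 -243.7 476.1 -203.7 -0.006 -271 -274 -277 -280 -283 -286 -289
```

```text
time: 78.6
tool_pos: [475.9, -203.2, 60.1]
tcp_rot: [-3.141, 0.001, -0.005]
contact_force: [-4.0, -2.7, 7.1]
grip_width: 18.8
t 78.60 tcp [ 475.9 -203.2   60.1] rpy [-3.141e+00  1.000e-03 -5.000e-03] F [-4.  -2.7  7.1] w 18.8
-271.0 [ 0.01 -0.  ]
-274.0 [0.021 0.   ]
-277.0 [0.031 0.001]
-280.0 [0.042 0.003]
-283.0 [0.052 0.005]
-286.0 [0.062 0.007]
-289.0 [0.072 0.01 ]
```

View pics/zz36.png

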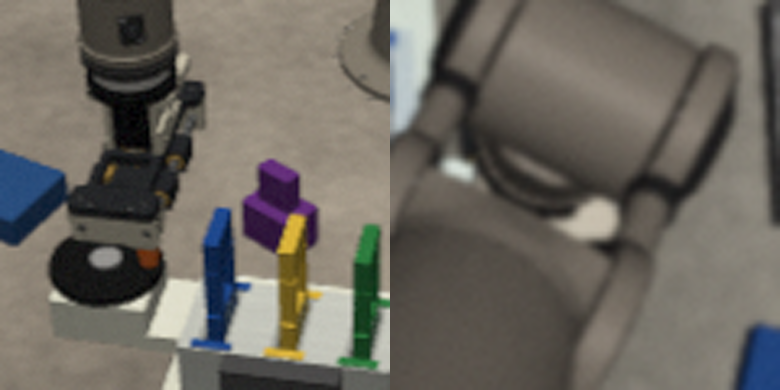

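Nearly at the stop. I'll finish in small steps and watch the tangential force.

```bash
python3 -m inch '[[[0.01,0,0,0,0,0,1],[0.021,0,0,0,0,0,1],[0.031,0.001,0,0,0,0,1],[0.037,0.002,0,0,0,0,1],[0.042,0.003,0,0,0,0,1],[0.047,0.004,0,0,0,0,1],[0.052,0.005,0,0,0,0,1],[0.052,0.005,0,0,0,0,1],[0.052,0.005,0,0,0,0,1],[0.052,0.005,0,0,0,0,1]]]'; python3 plan.py
```

```text
time: 79.95
tool_pos: [478.2, -203.0, 59.9]
tcp_rot: [-3.137, 0.017, -0.004]
contact_force: [-29.8, -3.6, 24.6]
grip_width: 19.0
t 79.95 tcp [ 478.2 -203.    59.9] rpy [-3.137  0.017 -0.004] F [-29.8  -3.6  24.6] w 19.0
```

```bash
python3 look.py 37 255 150 345 240 280 160 400 260; python3 - <<'E'
from h import *
s=cv2.imread("pics/scene37.png")[:,:,::-1].copy();t=cv2.imread("pics/top37.png")[:,:,::-1].copy()
s0=cv2.imread("pics/scene0.png")[:,:,::-1].copy()
for im in(s0,s):
  for c in("grn","yel","blu"):
    for b in blobs(im,c,(255,140,350,240)): print(c,b,np.round(onz("scene",*b[1],81)[:2],1))
E
```

```text
grn ([333, 178, 10, 2, 10], [337.5, 178.9]) [454.4   1.6]
grn ([328, 196, 11, 2, 16], [333.31, 196.44]) [530.5   0.7]
yel ([312, 176, 10, 3, 20], [316.5, 176.8]) [454.6 -59.3]
yel ([306, 193, 11, 4, 27], [311.11, 194.3]) [531.5 -61.3]
blu ([291, 174, 10, 2, 12], [296.0, 174.25]) [ 452.6 -119.9]
blu ([284, 191, 11, 2, 16], [289.31, 191.44]) [ 529.4 -123.4]
grn ([329, 170, 7, 12, 57], [332.58, 175.72]) [442.5 -14.4]
grn ([334, 192, 6, 7, 14], [335.29, 194.29]) [520.9   4.8]
grn ([329, 202, 5, 2, 9], [330.78, 202.56]) [556.3  -2.5]
grn ([325, 210, 11, 3, 21], [330.05, 210.86]) [5.89e+02 5.00e-01]
yel ([305, 166, 9, 12, 60], [309.25, 172.0]) [436.5 -83.8]
yel ([311, 190, 8, 5, 20], [313.5, 191.1]) [517.3 -57.1]
yel ([306, 199, 5, 2, 6], [307.83, 199.67]) [554.7 -66.2]
yel ([302, 207, 11, 4, 30], [307.0, 208.5]) [589.8 -62. ]
blu ([283, 164, 8, 12, 56], [286.55, 169.66]) [ 436.3 -151.4]
blu ([288, 187, 8, 7, 30], [290.07, 189.23]) [ 519.9 -123.2]
blu ([284, 196, 4, 3, 9], [285.56, 196.89]) [ 553.3 -128.9]
blu ([279, 204, 12, 3, 22], [284.73, 205.27]) [ 586.8 -123.9]
```

View pics/zz37.png

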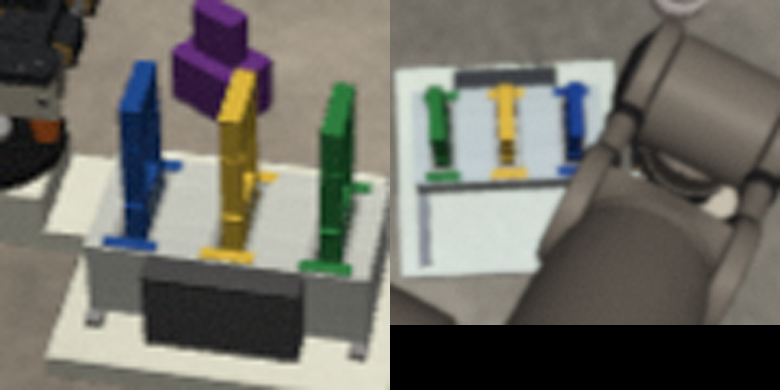

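```bash
python3 - <<'E'
from h import *
s=cv2.imread("pics/scene37.png");t=cv2.imread("pics/top37.png")
a=cv2.resize(s[195:240,270:345],(780,468),interpolation=cv2.INTER_NEAREST)
b=cv2.resize(t[175:220,275:350],(780,468),interpolation=cv2.INTER_NEAREST)
cv2.imwrite("pics/z15.png",a);cv2.imwrite("pics/z16.png",b)
E
```

```text
(no output)
```

View pics/z15.png

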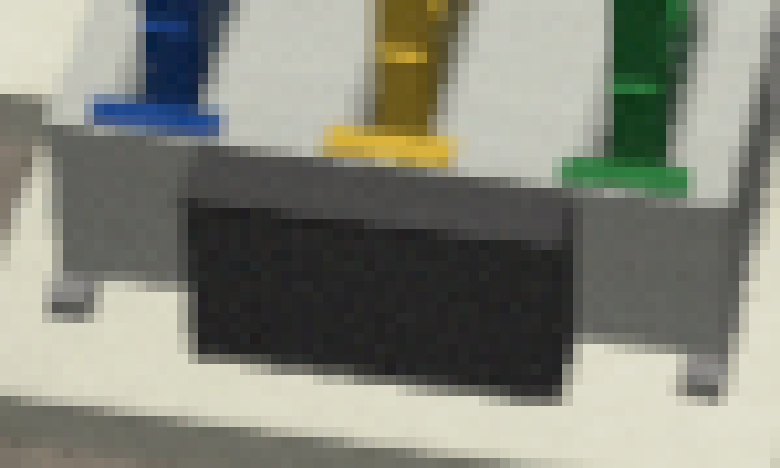

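View pics/z16.png

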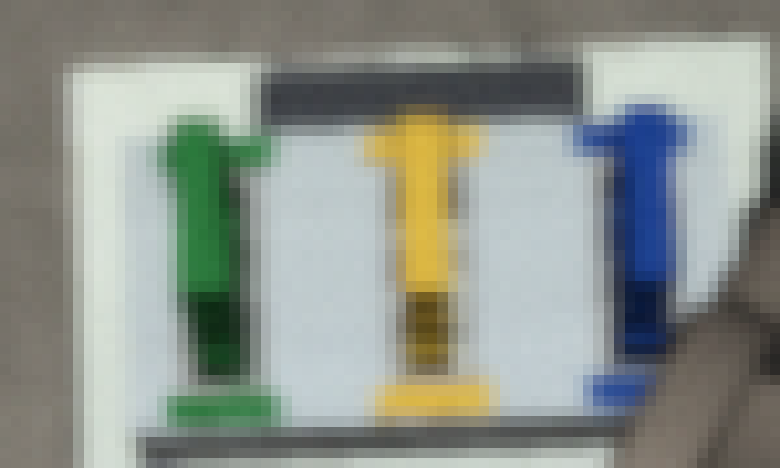

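```bash
python3 - <<'E'
from h import *
t0=cv2.imread("pics/top0.png"); t=cv2.imread("pics/top37.png")
g0=t0[:,:,2].astype(float); g=t[:,:,2].astype(float)
print("rows 176..195 col 324-328 start:",[int(g0[r,324:329].mean()) for r in range(176,196)])
print("rows 176..195 now            :",[int(g[r,324:329].mean()) for r in range(176,196)])
for v in (184,185,186,187,188,189,190): print(v,np.round(onz("top",326,v,80)[0],1),end=" ")
print()
T0=t0[:,:,::-1].copy();T=t[:,:,::-1].copy()
for im in(T0,T):
    for b in blobs(im,"yel",(280,170,350,250),5)+blobs(im,"grn",(280,170,350,250),5): print(b,np.round(onz("top",*b[1],81)[:2],1))
E
```

```text
rows 176..195 col 324-328 start: [105, 103, 104, 112, 107, 75, 58, 57, 57, 53, 42, 27, 19, 35, 101, 177, 201, 204, 206, 206]
rows 176..195 now            : [110, 108, 109, 117, 113, 78, 61, 60, 63, 84, 134, 177, 185, 184, 187, 187, 189, 187, 188, 190]
184 600.1 185 596.9 186 593.7 187 590.5 188 587.3 189 584.1 190 580.9 
([312, 206, 9, 3, 25], [315.72, 206.92]) [529.4 -57.6]
([313, 231, 9, 3, 24], [317.0, 231.96]) [452.  -56.9]
([292, 208, 8, 1, 8], [295.5, 208.0]) [529.9   4.4]
([293, 233, 8, 1, 8], [296.5, 233.0]) [452.7   5.2]
([311, 186, 9, 17, 82], [315.33, 193.07]) [573. -59.]
([312, 212, 9, 3, 21], [316.29, 212.81]) [511.  -58.2]
([292, 188, 8, 16, 65], [294.42, 194.72]) [571.8   5.7]
([292, 214, 8, 1, 8], [295.5, 214.0]) [511.2   5.3]
```

Top view: the carriage's front edge now coincides with the stop's edge (x≈594 against 593), and the crank is blocked at 30 N, so it is touching. I'll relax the push, open and rise.

```bash
python3 -m inch '[[[-0.02,0,0,0,0,0,1],[-0.036,0,0,0,0,0,1],[-0.036,0,0,0,0,0,1],[-0.036,0,0,0,0,0,0.4],[-0.036,0,0,0,0,0,0],[-0.036,0,0,0,0,0,-0.43],[-0.036,0,0,0,0,0,-0.43],[-0.036,0,0,0,0,0,-0.43],[-0.036,0,0,0,0,0,-0.43],[-0.036,0,0,0,0,0,-0.43]]]'; python3 plan.py
```

```text
time: 81.3
tool_pos: [478.9, -204.7, 60.1]
tcp_rot: [-3.142, -0.0, -0.006]
contact_force: [0.8, 0.7, -0.2]
grip_width: 65.9
t 81.30 tcp [ 478.9 -204.7   60.1] rpy [-3.142 -0.    -0.006] F [ 0.8  0.7 -0.2] w 65.9
```

```bash
python3 -m inch '[[[0,0,-0.05,0,0,0,-0.43],[0,0,-0.15,0,0,0,-0.43],[0,0,-0.3,0,0,0,-0.43],[0,0,-0.45,0,0,0,-0.43],[0,0,-0.6,0,0,0,-0.43],[-0.1,0,-0.75,0,0,0,-0.43],[-0.2,0,-0.85,0,0,0,-0.43],[-0.3,0,-0.9,0,0,0,-0.43],[-0.3,0,-0.9,0,0,0,-0.43],[-0.3,0,-0.9,0,0,0,-0.43]]]'; python3 plan.py 400 100 240 0
```

```text
time: 82.55
tool_pos: [419.3, -204.4, 240.1]
tcp_rot: [-3.142, -0.0, -0.006]
contact_force: [0.2, 0.2, -0.6]
grip_width: 65.7
t 82.55 tcp [ 419.3 -204.4  240.1] rpy [-3.142 -0.    -0.006] F [ 0.2  0.2 -0.6] w 65.7
shift [-1.0550e-01 -1.5212e+00  5.0000e-04] turn [-0.     -0.0006 -0.0076] over 1.52
```

```bash
python3 -m inch '[[[-0.02,-0.15,-0.05,0,0,0,-0.43],[-0.04,-0.35,-0.1,0,0,0,-0.43],[-0.06,-0.55,-0.1,0,0,0,-0.43],[-0.08,-0.75,-0.1,0,0,0,-0.43],[-0.1,-0.95,-0.1,0,0,0,-0.43],[-0.1,-1,-0.1,0,0,0,-0.43],[-0.1,-1,-0.1,0,0,0,-0.43],[-0.1,-1,-0.1,0,0,0,-0.43],[-0.1,-1,-0.1,0,0,0,-0.43],[-0.1,-1,-0.1,0,0,0,-0.43]]]'; python3 -m inch '[[[0,-0.15,0,0,0,0,-0.43],[0,-0.35,0,0,0,0,-0.43],[0,-0.55,0,0,0,0,-0.43],[0,-0.75,0,0,0,0,-0.43],[0,-0.95,0,0,0,0,-0.43],[0,-1,0,0,0,0,-0.43],[0,-1,0,0,0,0,-0.43],[0,-1,0,0,0,0,-0.43],[0,-1,0,0,0,0,-0.43],[0,-1,0,0,0,0,-0.43]]]'; python3 look.py 40 225 140 345 240 270 160 400 260;python3 - <<'E'
from h import *
t=cv2.imread("pics/top40.png");T=t[:,:,::-1].copy();s=cv2.imread("pics/scene40.png")[:,:,::-1].copy()
for b in blobs(T,"org",(340,190,410,260))+blobs(T,"yel",(280,170,350,250),5)+blobs(T,"blu",(280,170,350,250),5): print(b,np.round(onz("top",*b[1],81)[:2],1))
b=[b for b in blobs(T,"org",(340,190,410,260))][0]; k=onz("top",*b[1],118);d=k[:2]-[475,-242.4]; print("knob",k,np.degrees(np.arctan2(d[1],d[0])),np.linalg.norm(d))
print([int(t[r,324:329,2].mean()) for r in range(176,196)])
E
```

```text
time: 83.8
tool_pos: [400.1, -4.8, 260.0]
tcp_rot: [-3.142, 0.0, -0.007]
contact_force: [-0.0, -0.1, -0.5]
grip_width: 65.7
time: 85.05
tool_pos: [401.4, 195.1, 260.2]
tcp_rot: [-3.142, -0.0, -0.007]
contact_force: [0.5, -0.4, 0.6]
grip_width: 65.7
([363, 217, 6, 5, 26], [365.5, 219.0]) [ 482.5 -206.6]
([311, 186, 9, 17, 80], [315.34, 193.19]) [572.6 -59. ]
([312, 212, 9, 3, 21], [316.29, 212.81]) [511.  -58.2]
([331, 186, 9, 16, 77], [336.13, 192.95]) [ 569.4 -123.1]
([333, 212, 8, 1, 8], [336.5, 212.0]) [ 509.6 -120. ]
knob [ 476.27688015 -202.23665872  118.        ] 88.17905563605514 40.183633551096
[108, 106, 109, 115, 112, 77, 60, 60, 62, 83, 133, 176, 183, 183, 185, 186, 187, 187, 187, 189]
```

View pics/zz40.png

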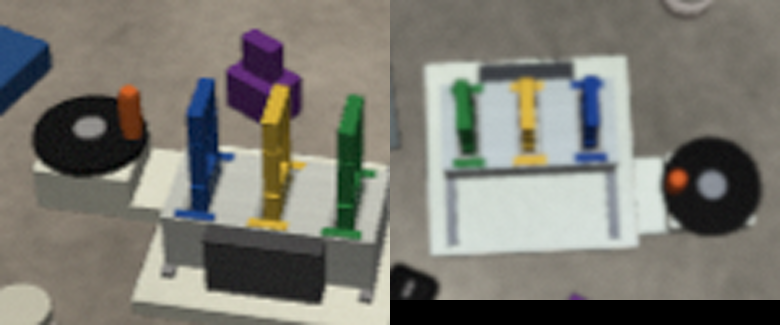

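View pics/scene40.png

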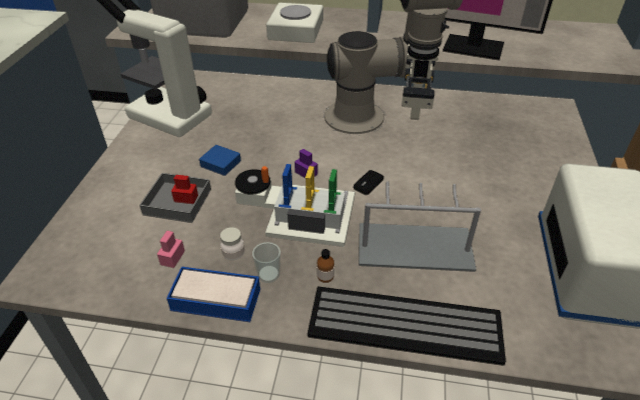

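View pics/top40.png

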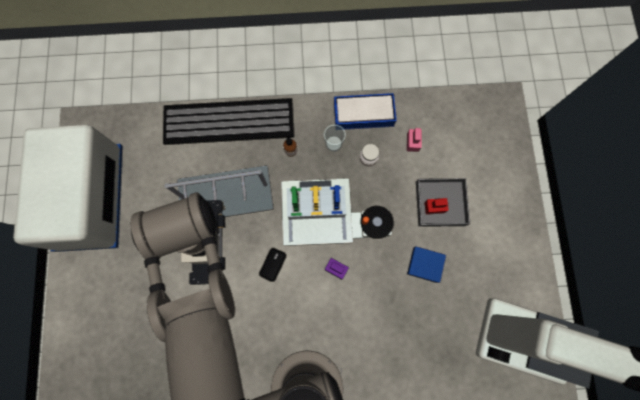

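```bash
python3 - <<'E'
from h import *
s=cv2.imread("pics/scene40.png");t=cv2.imread("pics/top40.png")
a=cv2.resize(s[155:220,275:345],(770,715),interpolation=cv2.INTER_CUBIC)
for (x,y) in((551,-122),(551.5,-60),(552,2)):
  for z,c in((178,(255,255,255)),(188,(0,0,255))):
    q=[]
    for dx,dy in((25,7),(25,-7),(-25,-7),(-25,7)):
        p=proj("scene",[x+dx-0.02*0,y+dy-0.02*dx,z]); q.append([(p[0]+.5-275)*11,(p[1]+.5-155)*11])
    cv2.polylines(a,[np.int32(q)],True,c,1)
cv2.imwrite("pics/z17.png",a[:500])
E
```

```text
(no output)
```

View pics/z17.png

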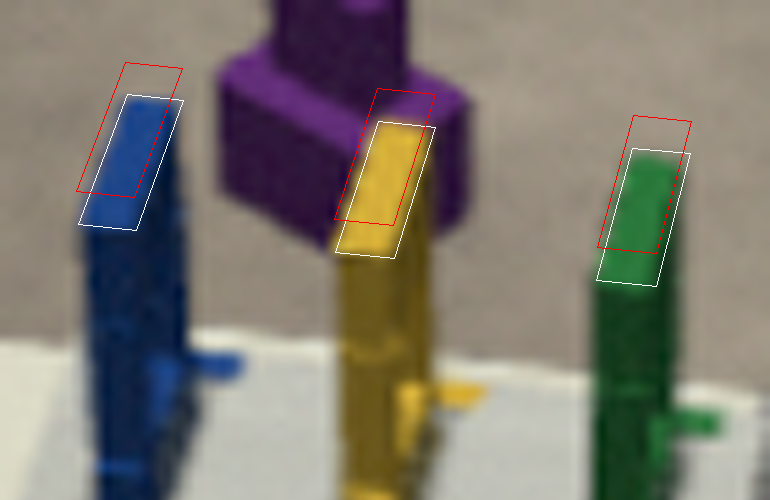

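The tab tops sit on the white outlines drawn for fully home with 60 mm of travel, not the red "unpressed" ones. The block is in the tray, the other things on the bench look unmoved, and the arm is clear. Handing in.

```bash
python3 - <<'E'
from plant import bot
print(bot.close_job())
E
```

```text
the job is handed in; nothing more can be done
None
```

The job is handed in at about 85 s. The red block is in the grey tray, and all three cassettes are pressed home in bays of their own colour. After that I wound the handwheel clockwise until the carriage reached its stop.

**Problem on the way:** The first grasp of the block closed empty. The fingertips sit roughly 20–25 mm above the reported TCP, so I worked with that offset from then on.

**What the last checks showed:**
- **Cassettes:** Each press ended against a hard stop at 24–32 N, at the same depth below the hook grip. The tab tops in the final picture match fully home (z=178) for all three.
- **Carriage:** Its front edge lines up with the stop in the top view, and the crank was blocked at 30 N.
- **Disagreement:** My camera estimates gave 58–59 mm of carriage travel and about 440° of wheel turn, against the nominal 60 mm and 450°. That is within my measuring error, and the hard stop and edge match say it is touching.
- **Rest of the bench:** By eye, the look-alikes and other things on the bench are where they were. The arm was clear of everything.

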